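Put the microscope optics away in their caddy

TASK

Put the three microscope objectives and the windowed filter cube away in the grey caddy, standing upright on the floor of the pocket made for each: the widest objective in the widest round cup, the middle one in the middle cup, the narrowest in the narrowest, and the cube in the rectangular pocket. Set each down gently without dropping it, and leave the eyepiece and the plain windowless block where they stand.

Things in the scene. Friction and masses are not known exactly. Their poses are not given: they have to be found in the camera images.
- obj_wide_center (a point): the widest of the three microscope objectives: loose, dark metal round barrel 44 mm in diameter and 56 mm tall, standing on its flat end, with thin bright bands; the topmost 12 mm taper to a small nose with a glass lens. This point is its centre, 28 mm above its underside; z is its axis, up
- obj_middle_center (a point): the middle one of the three microscope objectives: loose, dark metal round barrel 34 mm in diameter and 60 mm tall, standing on its flat end, with thin bright bands; the topmost 12 mm taper to a small nose with a glass lens. This point is its centre, 30 mm above its underside; z is its axis, up
- obj_narrow_center (a point): the narrowest of the three microscope objectives: loose, dark metal round barrel 24 mm in diameter and 66 mm tall, standing on its flat end, with thin bright bands; the topmost 12 mm taper to a small nose with a glass lens. This point is its centre, 33 mm above its underside; z is its axis, up
- cube_center (a point): microscope filter cube: loose dark metal block 28 mm (x) by 44 mm (y) by 52 mm tall with a round bright-rimmed glass window on top (23 mm) and one in a wide side; standing upright. This point is its centre, 26 mm above its underside; z up; grip it across the 28 mm (x)
- cup_wide: the widest of three round white plastic cups fixed in the grey caddy: inside diameter 58 mm, outside 66 mm, for the 44 mm objective. Origin: centre of its underside, z up; its inner floor lies 4 mm and its rim 12 mm above the underside (8 mm deep). Its underside is 5 mm above the bench. Caddy: fixed square open tray, 204 mm a side, rim 13 mm above the bench
- cup_middle: the middle one of three round white plastic cups fixed in the grey caddy: inside diameter 48 mm, outside 56 mm, for the 34 mm objective. Origin: centre of its underside, z up; its inner floor lies 4 mm and its rim 12 mm above the underside (8 mm deep). Its underside is 5 mm above the bench. The caddy's four pockets stand at the corners of a 92 mm square
- cup_narrow: the narrowest of three round white plastic cups fixed in the grey caddy: inside diameter 38 mm, outside 46 mm, for the 24 mm objective. Origin: centre of its underside, z up; its inner floor lies 4 mm and its rim 12 mm above the underside (8 mm deep). Its underside is 5 mm above the bench. Which pocket is in which corner of the caddy varies
- pocket: the one rectangular white plastic pocket fixed in the caddy, for the filter cube: inside 42 mm (x) by 58 mm (y), outside 50 by 66 mm, so the cube fits only with its long side along the pocket's y, either way round. Origin: centre of its underside (5 mm above the bench), z up; inner floor 4 mm and rim 12 mm above the underside
- block_center (a point): look-alike to leave: plain solid dark metal block, 28 (x) by 44 (y) by 52 mm tall, same outside as the filter cube but with no window anywhere. Loose. This point is its centre, 26 mm up
- eyepiece_center (a point): look-alike to leave: an eyepiece, loose, dark metal tube 29 mm in diameter that widens to 37 mm, with a flared black rubber eyecup 41 mm across on top; 58 mm tall. This point is its centre, 29 mm up

How it is judged:
By the outcome, as a careful person would: the job done as asked, in the order asked, and still so for the second after the job is handed in, with the robot touching nothing.
It also fails if it takes over 101 s, if anything falls off the work surface, if the arm or the gripper's body presses on something with over 40 N, if the wrist force passes 120 N, or if a joint passes its speed limit or range.

ROBOT

A 6-joint arm with a two-finger parallel gripper is mounted at the origin on the work surface. World frame = base frame: x ahead of the robot, y to its left, z up, the work surface at z = 0. Lengths are in m, angles in rad, forces in N, time in s.
With the tool pointing down it reaches from about 0.35 to 0.85 m from the base axis. Payload 8.1 kg.
Tool frame: the origin (TCP) lies at the very end of the fingers, on their centre line; the grasp point (between the pads) lies 19 mm behind it; y points along the fingers, z is the direction in which the jaws open and shut, and the axes are right-handed (so a half turn about y gives the same grasp; the last joint's range is limited). The gripper opens to 93 mm and grips with 3 to 60 N. Pads are 15 mm wide; open, the fingers measure 128 mm over their backs; the gripper's body (75 mm by 188 mm) begins 65 mm behind the grasp point.
Start: joints at [-1.3, 0.13, 1.488, -0, 1.523, -0.085], TCP at [0.209, -0.562, 0.219] pointing down, gripper open.
Joint ranges: [-2.96, 2.96], [-0.89, 2.26], [0.02, 2.5], [-1.34, 4.48], [0, 2.73], [-2.66, 2.66]. Speed limits (rad/s): [2.39, 2.39, 2.79, 3.14, 3.14, 3.14].

INTERFACE

Orientations are given as a rotation vector (axis times angle).
In Python, from cell import robot, cams, workorder gives the robot as it stands.
- The arm moves only by the tool drive_tool, never from a script. Its arguments are lists of equal length, an entry for each row: "slide": the shift along the tool's x, y, z in m, a list of three; "yaw": the turn about the tool's y in degrees. A call has exactly 8 rows; each row shifts and turns the pose as measured when the row begins, along the tool's axes as they then stand; what a row does not reach is not made up. A row lasts 1/10 s, in which the tool goes at most 50 mm and 8.59 degrees, less where a joint would pass 70% of its speed; a pose out of reach is approached as far as the arm can. A call is refused whole if a number of a shift passes 0.05 or a number of a turn 8.59, either way. A call with a gripper value outside its range is refused whole. "jaw" is the gripper's target within -1 to 1 (shut at 1, half-way at 0, fully open at -1), set as the call begins (left out, the last holds). The fingers move at their own pace and stop on an object; "newtons" is the grip in N (left out, the last holds). Time passes only in rows, so rows that do not move let the fingers close, or fill a call up. It gives the time, the measured TCP pose, the force and the opening at its end, in the units of the state.
- robot.state(): the state, without advancing time (a new reading comes with each control period).
- cams.grab_frame(name): name is "side" or "top"; returns a dict with "image" (384x512x3 uint8, red, green, blue), "intrinsics" (3x3 intrinsics, pixels), "view" (4x4, takes a point from world to camera coordinates). Camera axes: x right, y down, z forward; pixel columns grow to the right and rows downward; lengths in m; the calibration is good to about 2 mm. A picture is of the moment at which its call begins. There is no depth.
- workorder.hand_in(): hands the job in, once; it reports no verdict.
The state is a dict: "t": time; "q": joint angles; "dq": joint speeds; "joint_torque": joint torques, N m; "tcp_pos": TCP position; "orientation": TCP orientation; "contact_force": force on the tool from outside, world axes, zero at the start; "moment": the same for the moment, N m; "finger_gap": opening from 0.0 (shut) to 1.0 (fully open).
Only numpy, scipy, OpenCV 4.12 (cv2) and the standard library are available. Lean on these libraries where they do the work, as an engineer would, in place of code of your own. Each camera call takes 0.05 s, during which the arm holds its last target.

## Working session

There is one attempt and no reset: what is moved stays moved. The work goes in short steps, Python scripts to look and compute and a tool call to move; the robot and the scene stay as the last step left them, time stands still between calls to the robot, and variables do not carry over. Pictures are saved under pics/ and viewed, and the job is handed in when it is done.

Besides the shell and the picture viewer there is one more tool, called after "Request:" by a JSON object that holds its "api" and its "payload", one argument or row to a line. drive_tool: Moves the arm, as the interface text tells. Its arguments: {"type":"object","properties":{"slide":{"type":"array","items":{"type":"array","items":{"type":"number"}}},"yaw":{"type":"array","items":{"type":"number"}},"jaw":{"type":"number"},"newtons":{"type":"number"}},"required":["slide","yaw"]}

```bash
mkdir -p pics; ls; python3 - <<'E'
from cell import robot,cams
import cv2
s=robot.state();print(s)
for n in("side","top"):
    f=cams.grab_frame(n);cv2.imwrite(f"pics/{n}0.png",f["image"][:,:,::-1]);print(n,f["intrinsics"],f["view"])
E
```

```text
pics
{'t': 0.0, 'q': array([-1.30040443e+00,  1.31163424e-01,  1.48926642e+00, -2.41435254e-05,
        1.52301486e+00, -8.54143309e-02]), 'dq': array([-0.0016083 ,  0.0010832 , -0.00069622,  0.00121643, -0.00219366,
        0.00046935]), 'joint_torque': array([ 7.34056957e-04, -5.59835100e+01, -4.91760314e+01,  7.70069053e-02,
        3.55365314e-02, -1.46691996e-04]), 'tcp_pos': array([ 0.20885838, -0.56186359,  0.21759317]), 'orientation': array([-0.3648026 ,  2.02966302, -2.02586817]), 'contact_force': array([-0.16584409, -0.20060201, -0.77435126]), 'moment': array([-0.03245197, -0.01826598,  0.0059422 ]), 'finger_gap': 1.0030820102012115}
side [[360.77942044   0.         249.25616903]
 [  0.         360.77942044 196.87987726]
 [  0.           0.           1.        ]] [[-0.67613409 -0.73655861  0.01800333  0.35082771]
 [-0.50735855  0.4477401  -0.73628535  0.34432536]
 [ 0.53425649 -0.50696176 -0.67643164  0.44899641]
 [ 0.          0.          0.          1.        ]]
top [[448.52898148   0.         249.84847831]
 [  0.         448.52898148 191.7751385 ]
 [  0.           0.           1.        ]] [[ 1.04496508e-02 -9.99945298e-01 -4.54548460e-04 -4.03529129e-02]
 [-9.95204824e-01 -1.03558986e-02 -9.72631172e-02  5.68328324e-01]
 [ 9.72530895e-02  1.46873443e-03 -9.95258599e-01  1.06727320e+00]
 [ 0.00000000e+00  0.00000000e+00  0.00000000e+00  1.00000000e+00]]
```

View pics/side0.png

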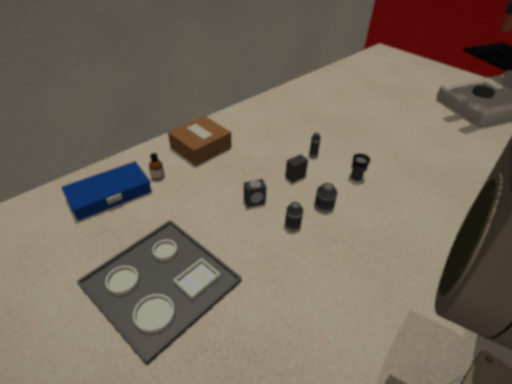

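View pics/top0.png

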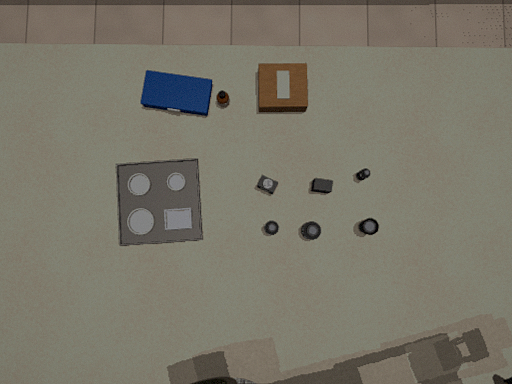

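```bash
python3 - <<'E'
import cv2
t=cv2.imread("pics/top0.png");s=cv2.imread("pics/side0.png")
def c(im,x0,y0,w,h,k,n):
    z=cv2.convertScaleAbs(cv2.resize(im[y0:y0+h,x0:x0+w],None,fx=k,fy=k,interpolation=cv2.INTER_CUBIC),alpha=1.6,beta=20)
    for i in range(0,w,10):
        cv2.line(z,(i*k,0),(i*k,4 if i%50 else 12),(0,255,255),1)
        if i%20==0: cv2.putText(z,str(x0+i),(i*k,20),0,.35,(0,0,255),1)
    for i in range(0,h,10):
        cv2.line(z,(0,i*k),(5,i*k),(0,255,255),1)
        if i%20==0: cv2.putText(z,str(y0+i),(6,i*k+4),0,.35,(0,0,255),1)
    cv2.imwrite(f"pics/{n}.png",z)
c(t,250,160,132,90,6,"tobj");c(t,110,150,100,100,6,"tcad");c(s,235,125,140,110,5,"sobj");c(s,75,215,170,140,4,"scad")
E
```

```text
(no output)
```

View pics/tobj.png

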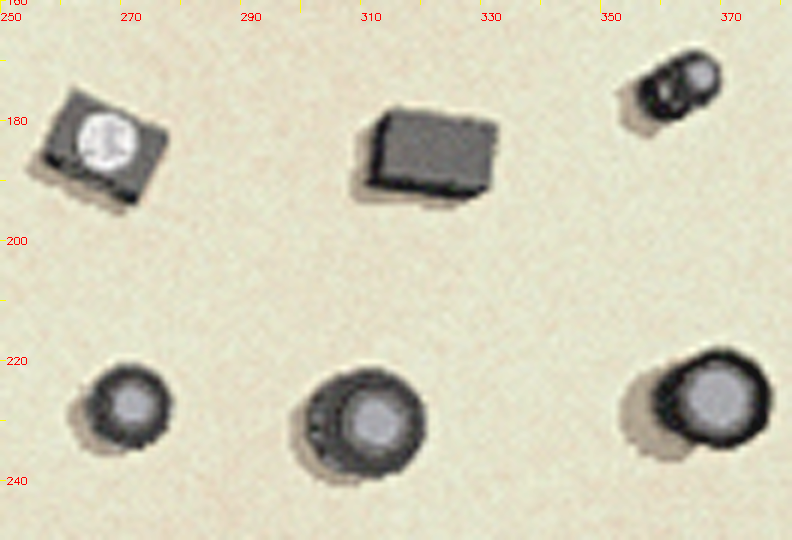

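View pics/tcad.png

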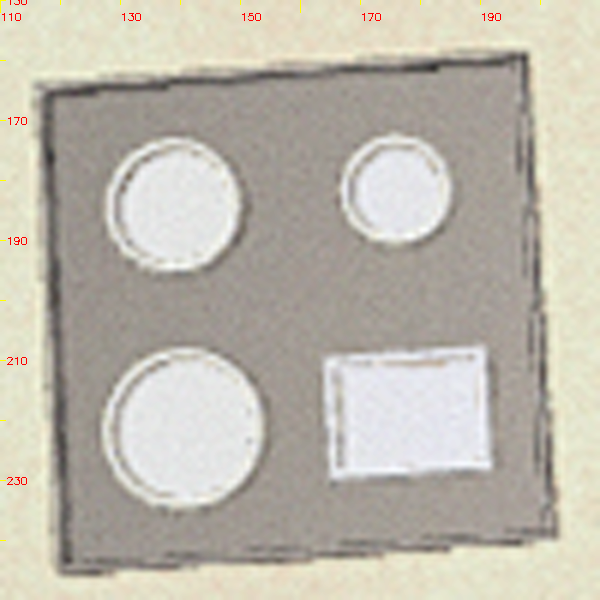

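View pics/sobj.png

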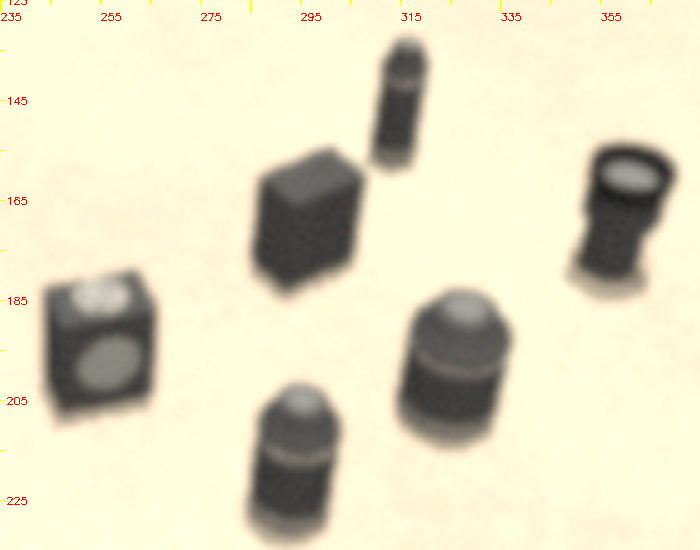

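View pics/scad.png

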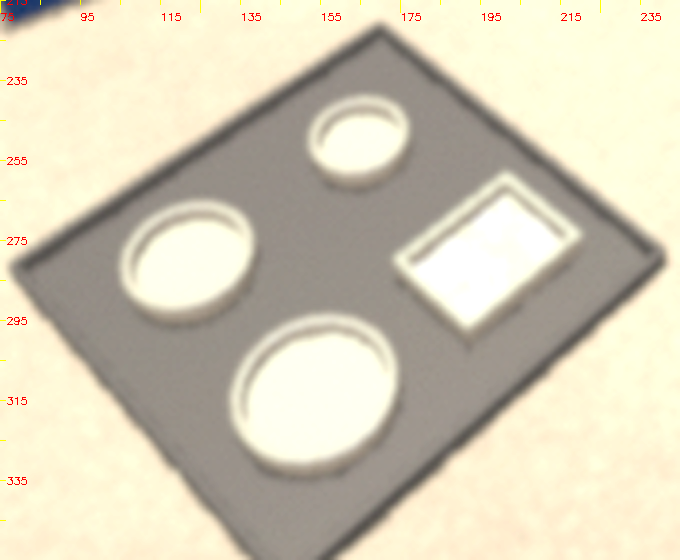

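```bash
cat > h.py <<'E'
import numpy as np
V={"top":np.array([[1.04496508e-02,-9.99945298e-01,-4.54548460e-04,-4.03529129e-02],[-9.95204824e-01,-1.03558986e-02,-9.72631172e-02,5.68328324e-01],[9.72530895e-02,1.46873443e-03,-9.95258599e-01,1.06727320e+00]]),
"side":np.array([[-0.67613409,-0.73655861,0.01800333,0.35082771],[-0.50735855,0.4477401,-0.73628535,0.34432536],[0.53425649,-0.50696176,-0.67643164,0.44899641]])}
K={"top":(448.52898148,249.84847831,191.7751385),"side":(360.77942044,249.25616903,196.87987726)}
def onz(c,u,v,z):
    f,cx,cy=K[c];M=V[c];d=M[:,:3].T@np.array([(u-cx)/f,(v-cy)/f,1]);o=-M[:,:3].T@M[:,3]
    return o+d*(z-o[2])/d[2]
def proj(c,p):
    f,cx,cy=K[c];q=V[c][:,:3]@p+V[c][:,3];return f*q[0]/q[2]+cx,f*q[1]/q[2]+cy
E
python3 - <<'E'
from h import *
P=dict(wide=((313.2,230.3),(328.2,187),.056),middle=((272,227.3),(295.4,205.6),.06),narrow=((367,172.7),(316.6,134.2),.066),cube=((267.8,183.3),(255,184.4),.052),
cmid=((139.2,184.2),(122,279),.017),cnar=((176.2,181.7),(164.8,249.5),.017),cwide=((141,221.3),(154,312.2),.017),pock=((178,218.8),(197,277.3),.017))
for k,(a,b,z) in P.items(): 
    x=onz("top",*a,z);y=onz("side",*b,z);print(k,x[:2].round(4),y[:2].round(4))
o=np.array([250,160]);C=[onz("top",*(np.array(c)/6+o),.052)[:2] for c in [(75,88),(168,133),(136,203),(45,160)]]
print(np.round(C,4),np.mean(C,0))
for i in range(4):
    d=C[(i+1)%4]-C[i];print(np.linalg.norm(d),np.degrees(np.arctan2(d[1],d[0])))
o=np.array([110,150]);C=[onz("top",*(np.array(c)/6+o),.013)[:2] for c in [(46,90),(525,57),(555,535),(62,570)]]
print(np.round(C,4),np.mean(C,0))
for i in range(4):
    d=C[(i+1)%4]-C[i];print(np.linalg.norm(d),np.degrees(np.arctan2(d[1],d[0])))
from cell import robot
from scipy.spatial.transform import Rotation as R
print(R.from_rotvec(robot.state()['orientation']).as_matrix().round(3))
E
```

```text
wide [ 0.4762 -0.1848] [ 0.4757 -0.1844]
middle [ 0.4822 -0.0874] [ 0.481 -0.087]
narrow [ 0.6132 -0.3111] [ 0.6134 -0.3106]
cube [ 0.5872 -0.0772] [ 0.5869 -0.0777]
cmid [0.5857 0.239 ] [0.5847 0.2407]
cnar [0.5929 0.1478] [0.5911 0.1494]
cwide [0.4943 0.2315] [0.4928 0.2332]
pock [0.5014 0.141 ] [0.5007 0.1416]
[[ 0.6078 -0.0643]
 [ 0.5901 -0.1015]
 [ 0.562  -0.0889]
 [ 0.5788 -0.0526]] [ 0.58468624 -0.07686093]
0.041206525066685686 -115.44684208956521
0.030847590319186814 155.89034992060505
0.040036642846049755 65.1566151784583
0.031318061075152524 -21.98340939054626
[[0.6337 0.2953]
 [0.6496 0.0969]
 [0.4523 0.0803]
 [0.4361 0.281 ]] [0.54291942 0.1883776 ]
0.19904156290650316 -85.41501370031973
0.19795277132058167 -175.20442990904624
0.20135398084765457 94.64022026451104
0.19815187987928418 4.126742629836744
[[-0.937 -0.     0.348]
 [-0.348  0.002 -0.937]
 [-0.    -1.    -0.002]]
```

Request:
{"api": "drive_tool", "payload": {
  "slide": [
    [0, 0, 0],
    [0, 0, 0],
    [0, 0, 0],
    [-0.026, 0, -0.04],
    [-0.026, 0, -0.04],
    [-0.026, 0, -0.04],
    [-0.026, 0, -0.04],
    [-0.026, 0, -0.04]
  ],
  "yaw": [6.8, 6.8, 6.8, 0, 0, 0, 0, 0],
  "jaw": -1,
  "newtons": 20
}}

```text
t: 0.9
tcp_pos: [0.3408, -0.3596, 0.2123]
orientation: [-0.023, -2.217, 2.196]
contact_force: [1.8, -0.2, -0.3]
finger_gap: 0.996
```

```bash
cat > st.py <<'E'
import sys,numpy as np
from cell import robot
from scipy.spatial.transform import Rotation as R
s=robot.state();M=R.from_rotvec(s['orientation']).as_matrix()
print('t',round(s['t'],2),'tcp',s['tcp_pos'].round(4),'phi',np.degrees(np.arctan2(M[1,2],M[0,2])).round(2),'tilt',M[2].round(3),'gap',round(s['finger_gap']*93,1),'F',s['contact_force'].round(1),'q6',round(s['q'][5],2))
if len(sys.argv)>3:
    t=np.array([float(a) for a in sys.argv[1:4]]);print('slide to go',(M.T@(t-s['tcp_pos'])).round(4))
E
python3 st.py .476 -.1846 .13
```

```text
t 0.9 tcp [ 0.3408 -0.3596  0.2123] phi -91.46 tilt [ 0.005 -1.    -0.009] gap 92.6 F [ 1.8 -0.2 -0.3] q6 0.68
slide to go [-0.1311  0.0833 -0.1776]
```

Request:
{"api": "drive_tool", "payload": {
  "slide": [
    [-0.026, 0, -0.036],
    [-0.026, 0, -0.036],
    [-0.026, 0.01, -0.036],
    [-0.026, 0.015, -0.036],
    [-0.026, 0.02, -0.034],
    [0, 0.03, 0],
    [0, 0.01, 0],
    [0, 0, 0]
  ],
  "yaw": [-1.5, 0, 0, 0, 0, 0, 0, 0]
}}

```text
t: 1.7
tcp_pos: [0.477, -0.1664, 0.1251]
orientation: [-0.015, 2.231, -2.207]
contact_force: [-0.2, 0.5, 0.5]
finger_gap: 1.003
```

```bash
python3 st.py .476 -.1846 .014
```

```text
t 1.7 tcp [ 0.477  -0.1664  0.1251] phi -89.46 tilt [ 0.004 -1.    -0.011] gap 93.3 F [-0.2  0.5  0.5] q6 1.12
slide to go [0.0007 0.1109 0.0194]
```

Request:
{"api": "drive_tool", "payload": {
  "slide": [
    [0.001, 0.01, 0.019],
    [0, 0.03, 0],
    [0, 0.03, 0],
    [0, 0, 0],
    [0, 0, 0],
    [0, 0, 0],
    [0, 0, 0],
    [0, 0, 0]
  ],
  "yaw": [0, 0, 0, 0, 0, 0, 0, 0],
  "jaw": -0.5
}}

```text
t: 2.5
tcp_pos: [0.4799, -0.1937, 0.0656]
orientation: [0.007, 2.221, -2.213]
contact_force: [0.5, 0.0, 0.9]
finger_gap: 0.75
```

```bash
python3 st.py .476 -.1846 .014;python3 - <<'E'
from cell import cams
import cv2
a=[cams.grab_frame(n)["image"][:,:,::-1] for n in("side","top")]
z=[cv2.resize(a[0][100:250,200:400],None,fx=4,fy=4)]
cv2.imwrite("pics/s1.png",z[0])
E
```

```text
t 2.5 tcp [ 0.4799 -0.1937  0.0656] phi -89.91 tilt [-0.008 -1.    -0.004] gap 69.7 F [0.5 0.  0.9] q6 1.08
slide to go [ 0.0043  0.0517 -0.0089]
```

View pics/s1.png

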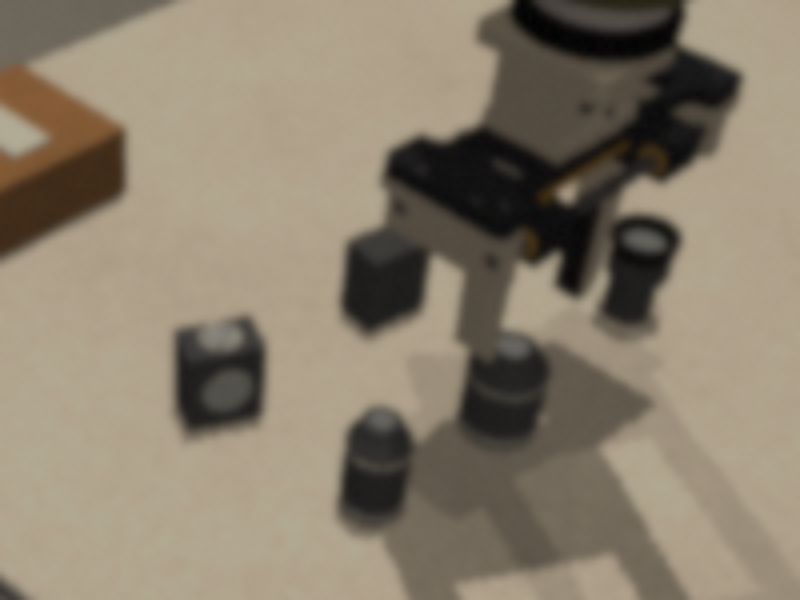

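Request:
{"api": "drive_tool", "payload": {
  "slide": [
    [0.004, 0, -0.009],
    [0, 0.0, 0],
    [0, 0.02, 0],
    [0, 0.02, 0],
    [0, 0.005, 0],
    [0, 0, 0],
    [0, 0, 0],
    [0, 0, 0]
  ],
  "yaw": [0, 0, 0, 0, 0, 0, 0, 0]
}}

```text
t: 3.4
tcp_pos: [0.4773, -0.1828, 0.022]
orientation: [0.008, 2.217, -2.211]
contact_force: [0.6, 0.7, -0.4]
finger_gap: 0.749
```

```bash
python3 st.py .476 -.1846 .014; python3 st.py .476 -.1846 .014
```

```text
t 3.4 tcp [ 0.4773 -0.1828  0.022 ] phi -89.78 tilt [-0.011 -1.    -0.002] gap 69.7 F [ 0.6  0.7 -0.4] q6 1.09
slide to go [0.0014 0.008  0.0018]
t 3.4 tcp [ 0.4773 -0.1828  0.022 ] phi -89.78 tilt [-0.011 -1.    -0.002] gap 69.7 F [ 0.6  0.7 -0.4] q6 1.09
slide to go [0.0014 0.008  0.0018]
```

Request:
{"api": "drive_tool", "payload": {
  "slide": [
    [0.001, 0.008, 0.002],
    [0, 0, 0],
    [0, 0, 0],
    [0, 0, 0],
    [0, 0, 0],
    [0, 0, 0],
    [0, 0, 0],
    [0, 0, 0]
  ],
  "yaw": [0, 0, 0, 0, 0, 0, 0, 0],
  "jaw": 1,
  "newtons": 25
}}

```text
t: 4.2
tcp_pos: [0.4775, -0.1856, 0.0151]
orientation: [0.01, 2.214, -2.212]
contact_force: [0.3, -0.2, -2.1]
finger_gap: 0.472
```

```bash
python3 st.py .476 -.1846 .12
```

```text
t 4.2 tcp [ 0.4775 -0.1856  0.0151] phi -89.78 tilt [-0.013 -1.    -0.001] gap 43.9 F [ 0.3 -0.2 -2.1] q6 1.09
slide to go [ 1.000e-04 -1.049e-01 -1.100e-03]
```

Request:
{"api": "drive_tool", "payload": {
  "slide": [
    [0, -0.01, 0],
    [0, -0.025, 0],
    [0, -0.03, 0],
    [0, -0.03, -0.01],
    [0, -0.01, -0.03],
    [0, 0, -0.04],
    [-0.003, 0, -0.045],
    [-0.003, 0, -0.045]
  ],
  "yaw": [0, 0, 0, 0, 0, 0, 0, 0]
}}

```text
t: 5.0
tcp_pos: [0.4806, -0.0153, 0.1288]
orientation: [0.021, 2.218, -2.217]
contact_force: [1.5, -0.4, -2.7]
finger_gap: 0.463
```

```bash
python3 st.py .4934 .2327 .1
```

```text
t 5.0 tcp [ 0.4806 -0.0153  0.1288] phi -90.32 tilt [-0.014 -1.    -0.001] gap 43.1 F [ 1.5 -0.4 -2.7] q6 1.44
slide to go [-0.011   0.0292 -0.248 ]
```

Request:
{"api": "drive_tool", "payload": {
  "slide": [
    [-0.002, 0, -0.045],
    [-0.002, 0, -0.045],
    [-0.002, 0, -0.045],
    [-0.002, 0, -0.04],
    [-0.002, 0, -0.035],
    [-0.001, 0, -0.02],
    [0, 0, 0],
    [0, 0, 0]
  ],
  "yaw": [0, 0, 0, 0, 0, 0, 0, 0]
}}

```text
t: 5.8
tcp_pos: [0.4905, 0.2297, 0.1348]
orientation: [0.018, 2.215, -2.21]
contact_force: [-0.3, 0.5, -2.8]
finger_gap: 0.467
```

```bash
python3 st.py .4934 .2327 .07
```

```text
t 5.8 tcp [0.4905 0.2297 0.1348] phi -89.95 tilt [-0.017 -1.    -0.002] gap 43.4 F [-0.3  0.5 -2.8] q6 1.92
slide to go [-0.0018  0.0648 -0.0029]
```

Request:
{"api": "drive_tool", "payload": {
  "slide": [
    [-0.002, 0.02, -0.003],
    [0, 0.03, 0],
    [0, 0.025, 0],
    [0, 0.005, 0],
    [0, 0, 0],
    [0, 0, 0],
    [0, 0, 0],
    [0, 0, 0]
  ],
  "yaw": [0, 0, 0, 0, 0, 0, 0, 0]
}}

```text
t: 6.6
tcp_pos: [0.4978, 0.2278, 0.0592]
orientation: [0.032, 2.215, -2.209]
contact_force: [-0.3, 0.2, -2.2]
finger_gap: 0.469
```

```bash
python3 st.py .4934 .2327 .024;python3 - <<'E'
from cell import cams
import cv2
a=[cams.grab_frame(n)["image"][:,:,::-1] for n in("side","top")]
z=[cv2.resize(a[0][215:365,75:275],None,fx=4,fy=4)]
cv2.imwrite("pics/s2.png",z[0])
E
```

```text
t 6.6 tcp [0.4978 0.2278 0.0592] phi -90.29 tilt [-0.024 -1.    -0.003] gap 43.6 F [-0.3  0.2 -2.2] q6 1.92
slide to go [ 0.0053  0.0351 -0.0048]
```

View pics/s2.png

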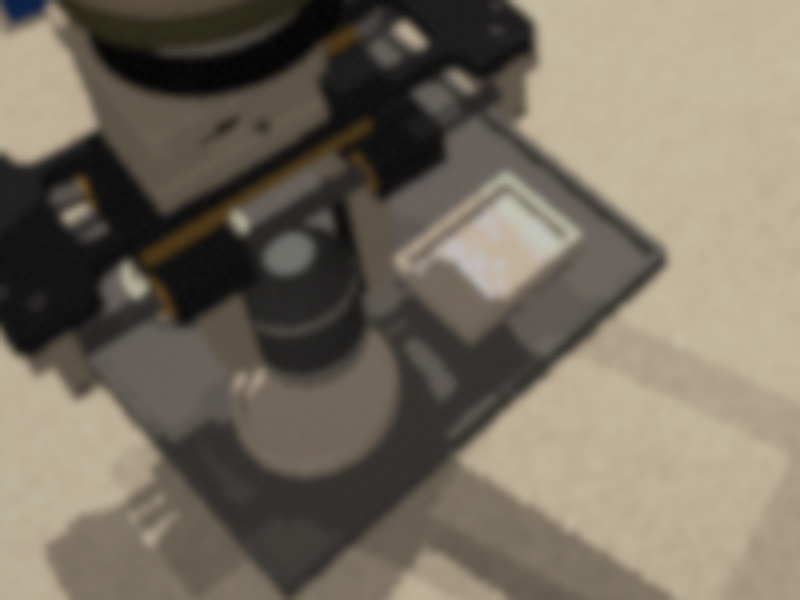

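Request:
{"api": "drive_tool", "payload": {
  "slide": [
    [0.005, 0, -0.005],
    [0, 0, 0],
    [0, 0.01, 0],
    [0, 0.01, 0],
    [0, 0.002, 0],
    [0, 0, 0],
    [0, 0, 0],
    [0, 0, 0]
  ],
  "yaw": [0, 0, 0, 0, 0, 0, 0, 0]
}}

```text
t: 7.5
tcp_pos: [0.4925, 0.2338, 0.0348]
orientation: [0.031, 2.214, -2.209]
contact_force: [-0.0, 0.0, -1.5]
finger_gap: 0.468
```

```bash
python3 st.py .4934 .2327 .024
```

```text
t 7.5 tcp [0.4925 0.2338 0.0348] phi -90.23 tilt [-0.024 -1.    -0.003] gap 43.5 F [-0.   0.  -1.5] q6 1.93
slide to go [-0.0006  0.0108  0.0011]
```

Request:
{"api": "drive_tool", "payload": {
  "slide": [
    [0, 0.003, 0.001],
    [0, 0.002, 0],
    [0, 0.002, 0],
    [0, 0.001, 0],
    [0, 0.001, 0],
    [0, 0.001, 0],
    [0, 0, 0],
    [0, 0, 0]
  ],
  "yaw": [0, 0, 0, 0, 0, 0, 0, 0]
}}

```text
t: 8.3
tcp_pos: [0.4935, 0.2328, 0.0247]
orientation: [0.032, 2.214, -2.208]
contact_force: [-0.3, -0.3, -1.9]
finger_gap: 0.466
```

```bash
python3 st.py .4934 .2327 .024
```

```text
t 8.3 tcp [0.4935 0.2328 0.0247] phi -90.25 tilt [-0.025 -1.    -0.003] gap 43.3 F [-0.3 -0.3 -1.9] q6 1.93
slide to go [0.0001 0.0007 0.0001]
```

Request:
{"api": "drive_tool", "payload": {
  "slide": [
    [0, 0.001, 0],
    [0, 0.001, 0],
    [0, 0.0, 0],
    [0, 0.0, 0],
    [0, 0, 0],
    [0, 0, 0],
    [0, 0, 0],
    [0, 0, 0]
  ],
  "yaw": [0, 0, 0, 0, 0, 0, 0, 0]
}}

```text
t: 9.1
tcp_pos: [0.4944, 0.2331, 0.0242]
orientation: [0.034, 2.214, -2.206]
contact_force: [0.5, -0.2, -0.8]
finger_gap: 0.467
```

```bash
python3 st.py .4934 .2327 .024;python3 - <<'E'
from cell import cams
import cv2
a=[cams.grab_frame(n)["image"][:,:,::-1] for n in("side","top")]
z=[cv2.resize(a[0][265:345,105:225],None,fx=6,fy=6)]
cv2.imwrite("pics/s3.png",z[0])
E
```

```text
t 9.1 tcp [0.4944 0.2331 0.0242] phi -90.24 tilt [-0.026 -1.    -0.003] gap 43.4 F [ 0.5 -0.2 -0.8] q6 1.93
slide to go [0.001  0.0002 0.0004]
```

View pics/s3.png

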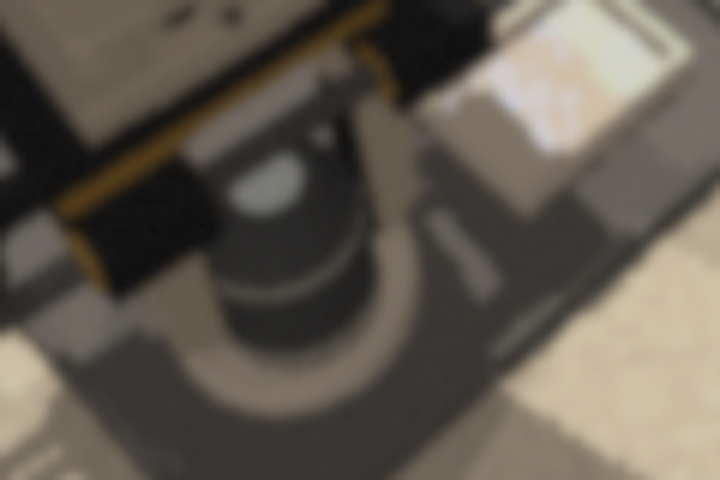

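Request:
{"api": "drive_tool", "payload": {
  "slide": [
    [0.001, 0.001, 0],
    [0, 0.001, 0],
    [0, 0.001, 0],
    [0, 0.0, 0],
    [0, 0, 0],
    [0, 0, 0],
    [0, 0, 0],
    [0, 0, 0]
  ],
  "yaw": [0, 0, 0, 0, 0, 0, 0, 0]
}}

```text
t: 10.0
tcp_pos: [0.4946, 0.2333, 0.0242]
orientation: [0.036, 2.213, -2.205]
contact_force: [-0.9, -1.6, 0.8]
finger_gap: 0.466
```

```bash
python3 st.py .4934 .2327 .024
```

```text
t 10.0 tcp [0.4946 0.2333 0.0242] phi -90.23 tilt [-0.029 -1.    -0.003] gap 43.3 F [-0.9 -1.6  0.8] q6 1.93
slide to go [0.0012 0.0001 0.0006]
```

Request:
{"api": "drive_tool", "payload": {
  "slide": [
    [0, 0, 0],
    [0, 0, 0],
    [0, 0, 0],
    [0, 0, 0],
    [0, 0, 0],
    [0, 0, 0],
    [0, -0.01, 0],
    [0, -0.02, 0]
  ],
  "yaw": [0, 0, 0, 0, 0, 0, 0, 0],
  "jaw": -0.4
}}

```text
t: 10.8
tcp_pos: [0.492, 0.2325, 0.0528]
orientation: [0.032, 2.213, -2.209]
contact_force: [0.6, 0.2, -0.7]
finger_gap: 0.699
```

Request:
{"api": "drive_tool", "payload": {
  "slide": [
    [0, -0.03, 0],
    [0, -0.03, 0],
    [0, -0.03, 0.01],
    [0, -0.01, 0.03],
    [0, 0, 0.045],
    [0, 0, 0.045],
    [0, 0, 0.045],
    [0, 0, 0.045]
  ],
  "yaw": [0, 0, 0, 0, 0, 0, 0, 0]
}}

```text
t: 11.6
tcp_pos: [0.4916, 0.0113, 0.1677]
orientation: [0.036, 2.205, -2.194]
contact_force: [0.6, -0.3, -0.7]
finger_gap: 0.7
```

```bash
python3 st.py .4816 -.0872 .1;python3 - <<'E'
from cell import cams
import cv2
a=[cams.grab_frame(n)["image"][:,:,::-1] for n in("side","top")]
z=[cv2.resize(a[0][215:365,75:275],None,fx=4,fy=4)]
cv2.imwrite("pics/s4.png",z[0])
E
```

```text
t 11.6 tcp [0.4916 0.0113 0.1677] phi -89.65 tilt [-0.038 -0.999 -0.005] gap 65.1 F [ 0.6 -0.3 -0.7] q6 1.48
slide to go [0.0132 0.0668 0.0987]
```

View pics/s4.png

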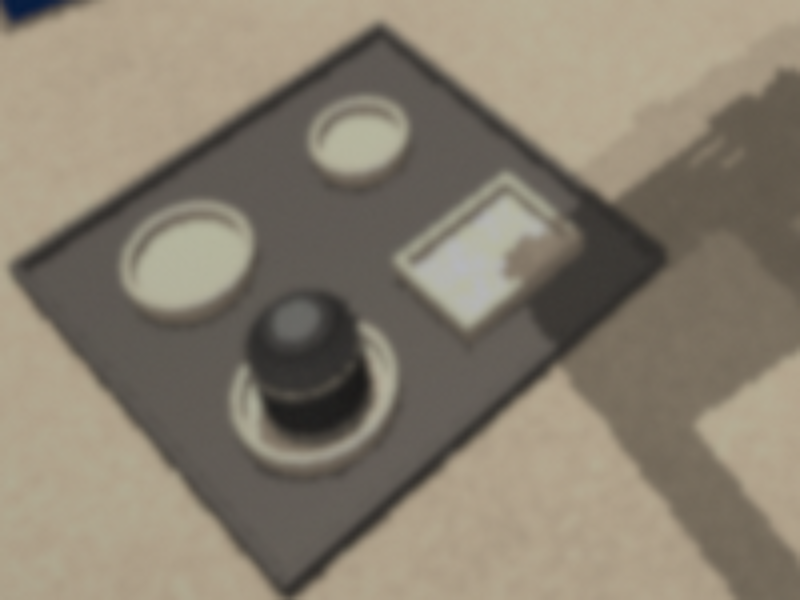

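Request:
{"api": "drive_tool", "payload": {
  "slide": [
    [0.003, 0, 0.03],
    [0.003, 0, 0.03],
    [0.003, 0.01, 0.02],
    [0, 0.02, 0],
    [0, 0.02, 0],
    [0, 0, 0],
    [0, 0, 0],
    [0, 0, 0]
  ],
  "yaw": [0, 0, 0, 0, 0, 0, 0, 0]
}}

```text
t: 12.5
tcp_pos: [0.4871, -0.0731, 0.1231]
orientation: [0.053, 2.203, -2.196]
contact_force: [-0.3, 0.3, 0.0]
finger_gap: 0.7
```

```bash
python3 st.py .4816 -.0872 .016
```

```text
t 12.5 tcp [ 0.4871 -0.0731  0.1231] phi -90.12 tilt [-0.046 -0.999 -0.003] gap 65.1 F [-0.3  0.3  0. ] q6 1.3
slide to go [0.0104 0.1067 0.0144]
```

Request:
{"api": "drive_tool", "payload": {
  "slide": [
    [0.01, 0, 0.014],
    [0, 0, 0],
    [0, 0, 0],
    [0, 0, 0],
    [0, 0, 0],
    [0, 0, 0],
    [0, 0, 0],
    [0, 0, 0]
  ],
  "yaw": [0, 0, -8.5, -8.5, -8.5, -8.5, -8.5, -8.5]
}}

```text
t: 13.3
tcp_pos: [0.4835, -0.0844, 0.1324]
orientation: [-0.757, 1.643, -1.688]
contact_force: [-0.3, -0.2, -0.1]
finger_gap: 0.701
```

```bash
cat >> st.py <<'E'
print('down',M[:,1].round(4))
E
python3 st.py .4816 -.0872 .016
```

```text
t 13.3 tcp [ 0.4835 -0.0844  0.1324] phi -38.32 tilt [-0.038 -0.998  0.046] gap 65.2 F [-0.3 -0.2 -0.1] q6 0.37
slide to go [ 0.0078  0.1161 -0.0051]
down [ 0.0597  0.0015 -0.9982]
```

Request:
{"api": "drive_tool", "payload": {
  "slide": [
    [0, 0, 0],
    [0, 0, 0],
    [0, 0, 0],
    [0, 0, 0],
    [0, 0, 0],
    [0, 0, 0],
    [0, 0, 0],
    [0, 0, 0]
  ],
  "yaw": [-8.5, -8.5, -8.5, -8.5, -8.5, -8.5, -8.5, -8.5]
}}

```text
t: 14.1
tcp_pos: [0.4905, -0.0803, 0.1418]
orientation: [-1.377, 0.754, -0.855]
contact_force: [-0.4, -1.0, -0.1]
finger_gap: 0.696
```

```bash

python3 st.py .4816 -.0872 .016
```

```text
t 14.1 tcp [ 0.4905 -0.0803  0.1418] phi 30.55 tilt [ 0.036 -0.997  0.063] gap 64.7 F [-0.4 -1.  -0.1] q6 -0.82
slide to go [-0.0031  0.1248 -0.0191]
down [ 7.270e-02  8.000e-04 -9.974e-01]
```

Request:
{"api": "drive_tool", "payload": {
  "slide": [
    [0.023, 0, 0.039],
    [0.023, 0, 0.039],
    [0.023, 0, 0.039],
    [0.023, 0, 0.039],
    [0, 0, 0],
    [0, 0, 0],
    [0, 0, 0],
    [0, 0, 0]
  ],
  "yaw": [0, 0, 0, 0, -8, -8, -8, -8]
}}

```text
t: 14.9
tcp_pos: [0.6802, -0.072, 0.1549]
orientation: [-1.52, 0.3, -0.41]
contact_force: [0.0, 0.4, 0.1]
finger_gap: 0.696
```

```bash

python3 st.py .4816 -.0872 .016
```

```text
t 14.9 tcp [ 0.6802 -0.072   0.1549] phi 64.02 tilt [ 0.064 -0.997  0.035] gap 64.7 F [0.  0.4 0.1] q6 -1.31
slide to go [-0.1802  0.124  -0.1055]
down [ 0.0727  0.0039 -0.9973]
```

Request:
{"api": "drive_tool", "payload": {
  "slide": [
    [0.015, 0.003, 0.035],
    [0.015, 0.003, 0.035],
    [0.01, 0.003, 0.03],
    [0, 0, 0],
    [0, 0, 0],
    [0, 0, 0],
    [0, 0, 0],
    [0, 0, 0]
  ],
  "yaw": [0, 0, 0, -5, -5, -5, -5, -5]
}}

```text
t: 15.7
tcp_pos: [0.7667, 0.0122, 0.1565]
orientation: [-1.564, -0.066, -0.057]
contact_force: [0.1, 0.2, -0.9]
finger_gap: 0.702
```

```bash

python3 st.py .4816 -.0872 .016; python3 -c "
from cell import robot
print(robot.state()['q'],robot.state()['joint_torque'])"
```

```text
t 15.7 tcp [0.7667 0.0122 0.1565] phi 90.34 tilt [ 0.078 -0.997  0.006] gap 65.3 F [ 0.1  0.2 -0.9] q6 -1.63
slide to go [-0.2957  0.1172 -0.0986]
down [ 0.0781  0.0066 -0.9969]
[-0.05634842  0.53515721  1.11040879  0.01114678  1.41835877 -1.63407312] [ 2.46151804e-02 -7.59218931e+01 -4.94052744e+01  6.30805758e-02
 -4.81031947e-01  1.88886724e+00]
```

Request:
{"api": "drive_tool", "payload": {
  "slide": [
    [0.001, 0, 0],
    [-0.001, 0, 0],
    [0.001, 0, 0],
    [-0.001, 0, 0],
    [0.001, 0, 0],
    [-0.001, 0, 0],
    [0.001, 0, 0],
    [-0.001, 0, 0]
  ],
  "yaw": [0, 0, 0, 0, 0, 0, 0, 0]
}}

```text
t: 16.5
tcp_pos: [0.7679, 0.0144, 0.1588]
orientation: [-1.563, -0.063, -0.064]
contact_force: [0.1, -0.0, 0.5]
finger_gap: 0.696
```

```bash

python3 st.py .4816 -.0872 .016; python3 -c "
from cell import robot
print(robot.state()['q'],robot.state()['joint_torque'])"
```

```text
t 16.5 tcp [0.7679 0.0144 0.1588] phi 90.01 tilt [ 0.081 -0.997  0.007] gap 64.7 F [ 0.1 -0.   0.5] q6 -1.63
slide to go [-0.2969  0.1184 -0.1026]
down [ 0.0807  0.0073 -0.9967]
[-0.05374009  0.53487536  1.10685613  0.01179229  1.41954985 -1.62572377] [ 4.68535605e-02 -7.57295251e+01 -4.97196293e+01  6.80688978e-02
 -4.47926167e-01  9.23275802e-03]
```

Request:
{"api": "drive_tool", "payload": {
  "slide": [
    [0, 0, 0],
    [0, 0, 0],
    [0, 0, 0],
    [0, 0, 0],
    [0, 0, 0],
    [0, 0, 0],
    [0, 0, 0],
    [0, 0, 0]
  ],
  "yaw": [8.5, 8.5, 8.5, 8.5, 8.5, 8.5, 8.5, 0]
}}

```text
t: 17.3
tcp_pos: [0.7671, 0.0138, 0.1582]
orientation: [-1.362, 0.764, -0.87]
contact_force: [-0.1, -0.5, -0.4]
finger_gap: 0.7
```

```bash

python3 st.py .4816 -.0872 .016; python3 -c "
from cell import robot
print(robot.state()['q'],robot.state()['joint_torque'])"
```

```text
t 17.3 tcp [0.7671 0.0138 0.1582] phi 29.52 tilt [ 0.033 -0.997  0.073] gap 65.1 F [-0.1 -0.5 -0.4] q6 -0.57
slide to go [-0.0567  0.1183 -0.3078]
down [ 0.0796  0.0073 -0.9968]
[-0.05453106  0.53411902  1.10889111  0.01174536  1.41944668 -0.56989359] [ 1.52068818e-02 -7.59841275e+01 -4.95303440e+01  1.50492964e-01
 -5.03915101e-01  2.67964326e+00]
```

Request:
{"api": "drive_tool", "payload": {
  "slide": [
    [-0.022, -0.003, -0.039],
    [-0.022, -0.003, -0.039],
    [-0.022, -0.003, -0.039],
    [-0.022, -0.003, -0.039],
    [-0.022, -0.003, -0.039],
    [-0.022, -0.003, -0.039],
    [-0.022, -0.003, -0.039],
    [0, 0, 0]
  ],
  "yaw": [0, 0, 0, 0, 0, 0, 0, 0]
}}

```text
t: 18.1
tcp_pos: [0.4391, 0.0091, 0.1447]
orientation: [-1.379, 0.741, -0.835]
contact_force: [-0.3, 0.4, 0.0]
finger_gap: 0.7
```

```bash

python3 st.py .4816 -.0872 .016; python3 -c "
from cell import robot
print(robot.state()['q'],robot.state()['joint_torque'])"
```

```text
t 18.1 tcp [0.4391 0.0091 0.1447] phi 31.75 tilt [ 0.031 -0.997  0.064] gap 65.1 F [-0.3  0.4  0. ] q6 -0.67
slide to go [ 0.1003  0.1306 -0.0227]
down [ 0.0704  0.0076 -0.9975]
[-0.10934711 -0.35640392  2.07570309  0.01556424  1.353148   -0.66527461] [ 3.94539360e-02 -3.36291611e+01 -4.78605437e+01  8.48121196e-02
  2.05107643e-01  5.16502687e-02]
```

Request:
{"api": "drive_tool", "payload": {
  "slide": [
    [-0.02, -0.003, -0.036],
    [-0.02, -0.003, -0.036],
    [-0.02, -0.003, -0.036],
    [-0.02, -0.003, -0.036],
    [0, 0, 0],
    [0, 0, 0],
    [0, 0, 0],
    [0, 0, 0]
  ],
  "yaw": [0, 0, 0, 0, 0, 0, 0, 0]
}}

```text
t: 18.9
tcp_pos: [0.2906, 0.0002, 0.1414]
orientation: [-1.399, 0.74, -0.797]
contact_force: [-0.9, -0.3, 0.1]
finger_gap: 0.704
```

```bash

python3 st.py .4816 -.0872 .016; python3 -c "
from cell import robot
print(robot.state()['q'],robot.state()['joint_torque'])"
```

```text
t 18.9 tcp [2.906e-01 2.000e-04 1.414e-01] phi 33.27 tilt [ 0.017 -0.999  0.043] gap 65.5 F [-0.9 -0.3  0.1] q6 -0.78
slide to go [0.1756 0.1331 0.1063]
down [ 0.0448  0.0092 -0.999 ]
[-0.20022789 -0.89093369  2.40777466  0.01792766  1.5826077  -0.77997161] [-1.05232762e-01 -9.38335955e+00 -4.95718145e+01  1.60039309e-01
 -1.87767525e-01 -1.87461614e-02]
```

Request:
{"api": "drive_tool", "payload": {
  "slide": [
    [0.035, 0, 0.022],
    [0.035, 0, 0.022],
    [0.035, 0, 0.022],
    [0.035, 0, 0.022],
    [0.025, 0, 0.015],
    [0, 0, 0],
    [0, 0, 0],
    [0, 0, 0]
  ],
  "yaw": [0, 0, 0, 0, 0, -8, -8, -8]
}}

```text
t: 19.7
tcp_pos: [0.4872, -0.0857, 0.1614]
orientation: [-1.504, 0.371, -0.49]
contact_force: [-0.2, -0.3, 0.4]
finger_gap: 0.7
```

Request:
{"api": "drive_tool", "payload": {
  "slide": [
    [0, 0, 0],
    [0, 0, 0],
    [0, 0, 0],
    [0, 0, 0],
    [0, 0, 0],
    [0, 0, 0],
    [0, 0, 0],
    [0, 0, 0]
  ],
  "yaw": [-8, -8, -8, -7, 0, 0, 0, 0]
}}

```text
t: 20.5
tcp_pos: [0.4948, -0.086, 0.167]
orientation: [-1.572, -0.083, -0.062]
contact_force: [-0.2, 0.0, -0.1]
finger_gap: 0.703
```

```bash

python3 st.py .4816 -.0872 .016; python3 -c "
from cell import robot
print(robot.state()['q'],robot.state()['joint_torque'])"
```

```text
t 20.5 tcp [ 0.4948 -0.086   0.167 ] phi 90.73 tilt [ 0.092 -0.996 -0.003] gap 65.4 F [-0.2  0.  -0.1] q6 -1.88
slide to go [-0.0271  0.1491 -0.0006]
down [ 0.0922 -0.0019 -0.9957]
[-0.29291392 -0.20384462  1.91189932  0.02541833  1.3446221  -1.88122436] [ 1.10084817e-02 -3.83769286e+01 -4.89388812e+01  1.36758685e-01
 -5.59413526e-01 -2.65815784e-02]
```

Request:
{"api": "drive_tool", "payload": {
  "slide": [
    [0, 0, 0],
    [0, 0, 0],
    [0, 0, 0],
    [0, 0, 0],
    [0, 0, 0],
    [0, 0, 0],
    [0, 0, 0],
    [0, 0, 0]
  ],
  "yaw": [8.5, 8.5, 8.5, 8.5, 8.5, 8.5, 8.5, 8.5]
}}

```text
t: 21.3
tcp_pos: [0.4953, -0.086, 0.1672]
orientation: [-1.312, 0.855, -0.983]
contact_force: [-0.7, 0.1, 0.5]
finger_gap: 0.698
```

```bash

python3 st.py .4816 -.0872 .016; python3 -c "
from cell import robot
print(robot.state()['q'],robot.state()['joint_torque'])"
```

```text
t 21.3 tcp [ 0.4953 -0.086   0.1672] phi 21.75 tilt [ 0.036 -0.996  0.086] gap 65.0 F [-0.7  0.1  0.5] q6 -0.68
slide to go [-0.0094  0.1493 -0.026 ]
down [ 0.0932 -0.0022 -0.9956]
[-0.29274127 -0.20388524  1.91161096  0.02542321  1.34390074 -0.67535486] [-8.04662966e-03 -3.83712351e+01 -4.89020884e+01  2.19573174e-01
 -5.66476900e-01 -3.13784547e+00]
```

Request:
{"api": "drive_tool", "payload": {
  "slide": [
    [0.017, 0, 0.042],
    [0, 0, 0],
    [0, 0, 0],
    [0.017, 0, 0.042],
    [0, 0, 0],
    [0, 0, 0],
    [0, 0, 0],
    [0, 0, 0]
  ],
  "yaw": [0, 0, 0, 0, 0, 0, 0, 0]
}}

```text
t: 22.1
tcp_pos: [0.5779, -0.0855, 0.1652]
orientation: [-1.315, 0.88, -0.978]
contact_force: [-0.2, -0.1, -0.0]
finger_gap: 0.701
```

```bash

python3 st.py .4816 -.0872 .016; python3 -c "
from cell import robot
print(robot.state()['q'],robot.state()['dq'])"
```

```text
t 22.1 tcp [ 0.5779 -0.0855  0.1652] phi 21.04 tilt [ 0.025 -0.997  0.07 ] gap 65.2 F [-0.2 -0.1 -0. ] q6 -0.62
slide to go [-0.0365  0.1416 -0.1008]
down [ 0.0743  0.0022 -0.9972]
[-0.24779681  0.0453307   1.67844211  0.02090379  1.34630525 -0.6180304 ] [-0.00309235 -0.02921863  0.00656907 -0.00071898  0.00119363  0.00054281]
```

Request:
{"api": "drive_tool", "payload": {
  "slide": [
    [0.017, 0, 0.042],
    [0, 0, 0],
    [0, 0, 0],
    [0.017, 0, 0.042],
    [0, 0, 0],
    [0, 0, 0],
    [0.017, 0, 0.042],
    [0, 0, 0]
  ],
  "yaw": [0, 0, 0, 0, 0, 0, 0, 0]
}}

```text
t: 22.9
tcp_pos: [0.7, -0.0866, 0.1631]
orientation: [-1.325, 0.901, -0.963]
contact_force: [-1.4, 0.1, 0.6]
finger_gap: 0.699
```

```bash

python3 st.py .4816 -.0872 .016; python3 -c "
from cell import robot
print(robot.state()['q'],robot.state()['dq'])"
```

```text
t 22.9 tcp [ 0.7    -0.0866  0.1631] phi 20.88 tilt [ 0.012 -0.999  0.049] gap 65.0 F [-1.4  0.1  0.6] q6 -0.57
slide to go [-0.0789  0.1359 -0.2113]
down [ 0.0504  0.0067 -0.9987]
[-0.20481338  0.39189829  1.28360935  0.01703084  1.4181264  -0.57111817] [-0.01362598 -0.17455263  0.21689744 -0.01093716  0.04014994 -0.01304141]
```

Request:
{"api": "drive_tool", "payload": {
  "slide": [
    [0, 0, 0],
    [0.015, 0, 0.038],
    [0, 0, 0],
    [0, 0, 0],
    [0.015, 0, 0.038],
    [0, 0, 0],
    [0, 0, 0],
    [0, 0, 0]
  ],
  "yaw": [0, 0, 0, 0, 0, 0, 0, 0]
}}

```text
t: 23.7
tcp_pos: [0.7718, -0.0876, 0.1667]
orientation: [-1.329, 0.909, -0.958]
contact_force: [0.8, -0.6, -0.4]
finger_gap: 0.698
```

```bash

python3 st.py .4816 -.0872 .016
```

```text
t 23.7 tcp [ 0.7718 -0.0876  0.1667] phi 20.81 tilt [ 0.007 -0.999  0.042] gap 65.0 F [ 0.8 -0.6 -0.4] q6 -0.55
slide to go [-0.1045  0.1385 -0.2772]
down [ 0.0415  0.0078 -0.9991]
```

Request:
{"api": "drive_tool", "payload": {
  "slide": [
    [-0.018, 0, -0.045],
    [-0.018, 0, -0.045],
    [-0.018, 0, -0.045],
    [-0.018, 0, -0.045],
    [-0.018, 0, -0.045],
    [-0.01, 0, -0.025],
    [0, 0, 0],
    [0, 0, 0]
  ],
  "yaw": [0, 0, 0, 0, 0, 0, 0, 0]
}}

```text
t: 24.5
tcp_pos: [0.4931, -0.0834, 0.1622]
orientation: [-1.32, 0.888, -0.978]
contact_force: [1.1, -0.5, 0.0]
finger_gap: 0.697
```

```bash

python3 st.py .4816 -.0872 .016
```

```text
t 24.5 tcp [ 0.4931 -0.0834  0.1622] phi 20.8 tilt [ 0.023 -0.998  0.063] gap 64.8 F [ 1.1 -0.5  0. ] q6 -0.65
slide to go [-0.0039  0.1451 -0.0212]
down [ 6.680e-02  3.000e-04 -9.978e-01]
```

Request:
{"api": "drive_tool", "payload": {
  "slide": [
    [0, 0, 0],
    [0, 0, 0],
    [0, 0, 0],
    [0, 0, 0],
    [0, 0, 0],
    [0, 0, 0],
    [0, 0, 0],
    [0, 0, 0]
  ],
  "yaw": [0, -8.5, -8.5, -8.5, -8.5, -8.5, -8.5, -8.5]
}}

```text
t: 25.3
tcp_pos: [0.5029, -0.0845, 0.1697]
orientation: [-1.563, 0.057, -0.186]
contact_force: [-0.5, -0.1, -0.2]
finger_gap: 0.701
```

```bash

python3 st.py .4816 -.0872 .016
```

```text
t 25.3 tcp [ 0.5029 -0.0845  0.1697] phi 81.14 tilt [ 0.081 -0.997  0.009] gap 65.2 F [-0.5 -0.1 -0.2] q6 -1.7
slide to go [-0.033   0.1514 -0.0074]
down [ 0.0817 -0.0033 -0.9967]
```

Request:
{"api": "drive_tool", "payload": {
  "slide": [
    [-0.03, 0.02, -0.007],
    [0, 0, 0],
    [0, 0.045, 0],
    [0, 0, 0],
    [0, 0.03, 0],
    [0, 0, 0],
    [0, 0, 0],
    [0, 0, 0]
  ],
  "yaw": [0, 0, 0, 0, 0, 0, 0, 0]
}}

```text
t: 26.1
tcp_pos: [0.4905, -0.0889, 0.0811]
orientation: [-1.566, 0.042, -0.191]
contact_force: [-0.6, -0.7, 0.5]
finger_gap: 0.699
```

```bash

python3 st.py .483 -.0872 .016
```

```text
t 26.1 tcp [ 0.4905 -0.0889  0.0811] phi 81.52 tilt [ 0.094 -0.996  0.008] gap 65.0 F [-0.6 -0.7  0.5] q6 -1.73
slide to go [-0.0137  0.0641  0.0001]
down [ 0.0941 -0.0063 -0.9955]
```

Request:
{"api": "drive_tool", "payload": {
  "slide": [
    [-0.013, 0, 0],
    [0, 0, 0],
    [0, 0.03, 0],
    [0, 0, 0],
    [0, 0.025, 0],
    [0, 0, 0],
    [0, 0.004, 0],
    [0, 0, 0]
  ],
  "yaw": [0, 0, 0, 0, 0, 0, 0, 0]
}}

```text
t: 26.9
tcp_pos: [0.4962, -0.091, 0.0378]
orientation: [-1.57, 0.024, -0.209]
contact_force: [-0.3, 0.6, 0.8]
finger_gap: 0.697
```

```bash

python3 st.py .4835 -.0872 .016
```

```text
t 26.9 tcp [ 0.4962 -0.091   0.0378] phi 81.52 tilt [ 0.117 -0.993  0.004] gap 64.8 F [-0.3  0.6  0.8] q6 -1.73
slide to go [-0.0156  0.0201  0.0018]
down [ 0.1163 -0.0129 -0.9931]
```

Request:
{"api": "drive_tool", "payload": {
  "slide": [
    [0, -0.045, 0],
    [0, 0, 0],
    [0, -0.045, 0],
    [0, 0, 0],
    [0.035, -0.035, 0],
    [0, 0, 0],
    [0.035, -0.035, 0],
    [0, 0, 0]
  ],
  "yaw": [0, 0, 0, 0, 0, 0, 0, 0]
}}

```text
t: 27.7
tcp_pos: [0.5291, -0.0952, 0.1918]
orientation: [-1.568, 0.033, -0.2]
contact_force: [0.6, 0.8, 1.5]
finger_gap: 0.701
```

```bash

python3 st.py .4835 -.0872 .016
```

```text
t 27.7 tcp [ 0.5291 -0.0952  0.1918] phi 81.51 tilt [ 0.105 -0.994  0.006] gap 65.2 F [0.6 0.8 1.5] q6 -1.71
slide to go [-0.0646  0.1699  0.0002]
down [ 0.1052 -0.0098 -0.9944]
```

Request:
{"api": "drive_tool", "payload": {
  "slide": [
    [0.048, 0.004, 0.006],
    [0, 0, 0],
    [0.048, 0.004, 0.006],
    [0, 0, 0],
    [0.048, 0.004, 0.006],
    [0, 0, 0],
    [0.048, 0.004, 0.006],
    [0, 0, 0]
  ],
  "yaw": [0, 0, 0, 0, 0, 0, 0, 0]
}}

```text
t: 28.5
tcp_pos: [0.6989, -0.0952, 0.1598]
orientation: [-1.56, 0.079, -0.154]
contact_force: [-0.4, -0.1, 0.1]
finger_gap: 0.702
```

```bash

python3 st.py .4835 -.0872 .016
```

```text
t 28.5 tcp [ 0.6989 -0.0952  0.1598] phi 81.48 tilt [ 0.047 -0.999  0.01 ] gap 65.3 F [-0.4 -0.1  0.1] q6 -1.64
slide to go [-0.2207  0.1333 -0.0255]
down [ 0.0482  0.0033 -0.9988]
```

Request:
{"api": "drive_tool", "payload": {
  "slide": [
    [0.048, 0.002, 0.006],
    [0, 0, 0],
    [0.048, 0.002, 0.006],
    [0, 0, 0],
    [-0.02, 0, -0.003],
    [-0.04, 0, -0.006],
    [-0.045, 0, -0.006],
    [-0.045, 0, -0.006]
  ],
  "yaw": [0, 0, 0, 0, 0, 0, 0, 0]
}}

```text
t: 29.3
tcp_pos: [0.6298, -0.095, 0.1388]
orientation: [-1.558, 0.1, -0.13]
contact_force: [-0.3, -0.1, 1.3]
finger_gap: 0.702
```

```bash

python3 st.py .4835 -.0872 .016
```

```text
t 29.3 tcp [ 0.6298 -0.095   0.1388] phi 81.57 tilt [ 0.018 -1.     0.011] gap 65.3 F [-0.3 -0.1  1.3] q6 -1.66
slide to go [-0.1481  0.12   -0.015 ]
down [ 0.0198  0.0082 -0.9998]
```

Lean is now small. Return with a ramped stop.

Request:
{"api": "drive_tool", "payload": {
  "slide": [
    [-0.04, 0, -0.004],
    [-0.03, 0, -0.004],
    [-0.025, 0, -0.003],
    [-0.018, 0, -0.002],
    [-0.012, 0.005, -0.001],
    [-0.007, 0.005, 0],
    [-0.004, 0.005, 0],
    [-0.002, 0.005, 0]
  ],
  "yaw": [0, 0, 0, 0, 0, 0, 0, 0]
}}

```text
t: 30.1
tcp_pos: [0.4943, -0.0932, 0.1445]
orientation: [-1.571, 0.055, -0.177]
contact_force: [-0.1, 0.5, 0.3]
finger_gap: 0.699
```

```bash

python3 st.py .4825 -.0872 .016
```

```text
t 30.1 tcp [ 0.4943 -0.0932  0.1445] phi 81.54 tilt [ 0.078 -0.997  0.002] gap 65.0 F [-0.1  0.5  0.3] q6 -1.72
slide to go [-0.0225  0.1271  0.004 ]
down [ 0.0775 -0.0095 -0.9969]
```

Request:
{"api": "drive_tool", "payload": {
  "slide": [
    [-0.02, 0.03, 0.004],
    [-0.005, 0.045, 0],
    [0, 0.035, 0],
    [0, 0, 0],
    [0, 0, 0],
    [0, 0, 0],
    [0, 0, 0],
    [0, 0, 0]
  ],
  "yaw": [0, 0, 0, 0, 0, 0, 0, 0]
}}

```text
t: 30.9
tcp_pos: [0.4865, -0.0884, 0.0387]
orientation: [-1.574, 0.042, -0.189]
contact_force: [-1.0, 1.0, -0.6]
finger_gap: 0.699
```

```bash

python3 st.py .4835 -.0872 .016
```

```text
t 30.9 tcp [ 0.4865 -0.0884  0.0387] phi 81.59 tilt [ 0.094 -0.996 -0.   ] gap 65.0 F [-1.   1.  -0.6] q6 -1.72
slide to go [-0.0052  0.0223  0.0008]
down [ 0.0929 -0.014  -0.9956]
```

Request:
{"api": "drive_tool", "payload": {
  "slide": [
    [-0.005, 0.01, 0],
    [-0.002, 0.013, 0],
    [0, 0, 0],
    [0, 0, 0],
    [0, 0, 0],
    [0, 0, 0],
    [0, 0, 0],
    [0, 0, 0]
  ],
  "yaw": [0, 0, 0, 0, 0, 0, 0, 0]
}}

```text
t: 31.7
tcp_pos: [0.4828, -0.0882, 0.0152]
orientation: [-1.574, 0.039, -0.192]
contact_force: [0.2, -0.6, 0.6]
finger_gap: 0.697
```

```bash

python3 st.py .4835 -.0872 .016
```

```text
t 31.7 tcp [ 0.4828 -0.0882  0.0152] phi 81.58 tilt [ 0.097 -0.995 -0.001] gap 64.8 F [ 0.2 -0.6  0.6] q6 -1.73
slide to go [ 0.0006 -0.0007  0.0011]
down [ 0.0962 -0.015  -0.9952]
```

Request:
{"api": "drive_tool", "payload": {
  "slide": [
    [0, 0, 0],
    [0, 0, 0],
    [0, 0, 0],
    [0, 0, 0],
    [0, 0, 0],
    [0, 0, 0],
    [0, 0, 0],
    [0, 0, 0]
  ],
  "yaw": [0, 0, 0, 0, 0, 0, 0, 0],
  "jaw": 1,
  "newtons": 25
}}

```text
t: 32.5
tcp_pos: [0.4833, -0.0882, 0.0157]
orientation: [-1.574, 0.038, -0.192]
contact_force: [0.7, -1.2, 0.2]
finger_gap: 0.36
```

```bash

python3 st.py .5862 .2401 .1
```

```text
t 32.5 tcp [ 0.4833 -0.0882  0.0157] phi 81.59 tilt [ 0.098 -0.995 -0.001] gap 33.4 F [ 0.7 -1.2  0.2] q6 -1.73
slide to go [ 0.0618 -0.0789  0.3398]
down [ 0.0971 -0.0152 -0.9952]
```

Request:
{"api": "drive_tool", "payload": {
  "slide": [
    [0, -0.02, 0],
    [0, -0.035, 0],
    [0, -0.035, 0],
    [0.005, -0.01, 0.03],
    [0.008, 0, 0.045],
    [0.008, 0, 0.045],
    [0.008, 0, 0.045],
    [0.008, 0, 0.045]
  ],
  "yaw": [0, 0, 0, 0, 0, 0, 0, 0]
}}

```text
t: 33.3
tcp_pos: [0.5405, 0.1173, 0.1215]
orientation: [-1.575, 0.048, -0.199]
contact_force: [1.1, -1.1, -1.1]
finger_gap: 0.359
```

```bash

python3 st.py .5862 .2401 .1
```

```text
t 33.3 tcp [0.5405 0.1173 0.1215] phi 80.99 tilt [ 0.096 -0.995 -0.001] gap 33.4 F [ 1.1 -1.1 -1.1] q6 -1.26
slide to go [0.0238 0.0238 0.1284]
down [ 0.0947 -0.016  -0.9954]
```

Request:
{"api": "drive_tool", "payload": {
  "slide": [
    [0.008, 0, 0.045],
    [0.008, 0, 0.035],
    [0.005, 0, 0.02],
    [0.001, 0, 0.01],
    [0, 0, 0],
    [0, 0, 0],
    [0, 0, 0],
    [0, 0, 0]
  ],
  "yaw": [0, 0, 0, 0, 0, 0, 0, 0]
}}

```text
t: 34.1
tcp_pos: [0.5784, 0.2299, 0.1207]
orientation: [-1.576, 0.048, -0.192]
contact_force: [-0.3, -0.0, -1.1]
finger_gap: 0.355
```

```bash

python3 st.py .5862 .2401 .025
```

```text
t 34.1 tcp [0.5784 0.2299 0.1207] phi 81.24 tilt [ 0.092 -0.996 -0.003] gap 33.0 F [-0.3 -0.  -1.1] q6 -1.08
slide to go [-0.0027  0.0958  0.0116]
down [ 0.0908 -0.0169 -0.9957]
```

Request:
{"api": "drive_tool", "payload": {
  "slide": [
    [-0.003, 0.02, 0.012],
    [0, 0.03, 0],
    [0, 0.025, 0],
    [0, 0.005, 0],
    [0, 0, 0],
    [0, 0, 0],
    [0, 0, 0],
    [0, 0, 0]
  ],
  "yaw": [0, 0, 0, 0, 0, 0, 0, 0]
}}

```text
t: 34.9
tcp_pos: [0.5885, 0.2365, 0.0456]
orientation: [-1.573, 0.047, -0.204]
contact_force: [0.4, -0.4, -1.2]
finger_gap: 0.357
```

```bash

python3 st.py .587 .2395 .0247
```

```text
t 34.9 tcp [0.5885 0.2365 0.0456] phi 80.84 tilt [ 0.1   -0.995  0.   ] gap 33.2 F [ 0.4 -0.4 -1.2] q6 -1.06
slide to go [-0.004   0.0206  0.0027]
down [ 0.0989 -0.0156 -0.995 ]
```

Request:
{"api": "drive_tool", "payload": {
  "slide": [
    [-0.003, 0.005, 0.003],
    [-0.001, 0.005, 0],
    [0, 0.004, 0],
    [0, 0.003, 0],
    [0, 0.002, 0],
    [0, 0.001, 0],
    [0, 0, 0],
    [0, 0, 0]
  ],
  "yaw": [0, 0, 0, 0, 0, 0, 0, 0]
}}

```text
t: 35.7
tcp_pos: [0.5878, 0.2408, 0.0252]
orientation: [-1.572, 0.045, -0.206]
contact_force: [0.2, -0.8, -1.4]
finger_gap: 0.36
```

```bash

python3 st.py .587 .2395 .0247;python3 - <<'E'
from cell import cams
import cv2
a=[cams.grab_frame(n)["image"][:,:,::-1] for n in("side","top")]
z=[cv2.resize(a[0][215:365,75:275],None,fx=4,fy=4)]
cv2.imwrite("pics/s5.png",z[0])
E
```

```text
t 35.7 tcp [0.5878 0.2408 0.0252] phi 80.87 tilt [ 0.102 -0.995  0.002] gap 33.5 F [ 0.2 -0.8 -1.4] q6 -1.05
slide to go [-0.0006  0.0004 -0.0014]
down [ 0.1013 -0.0147 -0.9947]
```

View pics/s5.png

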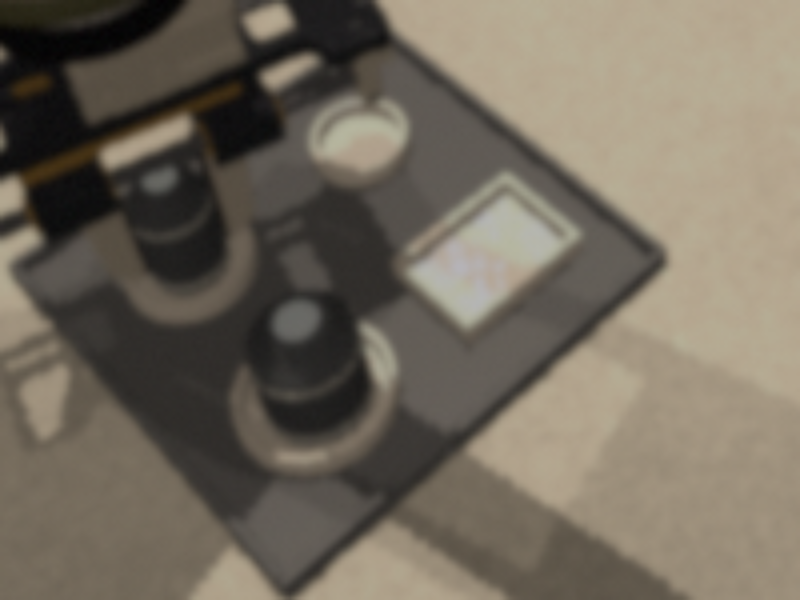

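Request:
{"api": "drive_tool", "payload": {
  "slide": [
    [0, 0.001, 0],
    [0, 0.001, 0],
    [0, 0.001, 0],
    [0, 0, 0],
    [0, 0, 0],
    [0, 0, 0],
    [0, 0, 0],
    [0, 0, 0]
  ],
  "yaw": [0, 0, 0, 0, 0, 0, 0, 0]
}}

```text
t: 36.6
tcp_pos: [0.5894, 0.2412, 0.0249]
orientation: [-1.571, 0.043, -0.208]
contact_force: [-0.5, 0.3, -0.5]
finger_gap: 0.36
```

```bash

python3 st.py .587 .2395 .0247
```

```text
t 36.6 tcp [0.5894 0.2412 0.0249] phi 80.87 tilt [ 0.105 -0.994  0.003] gap 33.5 F [-0.5  0.3 -0.5] q6 -1.05
slide to go [-0.0021 -0.0001 -0.002 ]
down [ 0.104  -0.0139 -0.9945]
```

Request:
{"api": "drive_tool", "payload": {
  "slide": [
    [0, 0, 0],
    [0, 0, 0],
    [0, 0, 0],
    [0, 0, 0],
    [0, 0, 0],
    [0, -0.015, 0],
    [0, -0.03, 0],
    [0, -0.03, 0]
  ],
  "yaw": [0, 0, 0, 0, 0, 0, 0, 0],
  "jaw": -0.2
}}

```text
t: 37.4
tcp_pos: [0.5781, 0.2409, 0.0979]
orientation: [-1.575, 0.049, -0.202]
contact_force: [0.9, 1.4, 0.7]
finger_gap: 0.596
```

Request:
{"api": "drive_tool", "payload": {
  "slide": [
    [0, -0.03, -0.01],
    [0.004, 0, -0.04],
    [0.006, 0, -0.045],
    [0.006, 0, -0.045],
    [0.006, 0, -0.045],
    [0.006, 0, -0.045],
    [0.006, 0, -0.045],
    [0.006, 0, -0.045]
  ],
  "yaw": [0, 0, 0, 0, 0, 0, 0, 0]
}}

```text
t: 38.2
tcp_pos: [0.5698, -0.0836, 0.1525]
orientation: [-1.568, 0.021, -0.211]
contact_force: [1.5, -0.4, -0.6]
finger_gap: 0.599
```

```bash

python3 st.py .615 -.311 .12;python3 - <<'E'
from cell import cams
import cv2
a=[cams.grab_frame(n)["image"][:,:,::-1] for n in("side","top")]
z=[cv2.resize(a[0][215:365,75:275],None,fx=4,fy=4)]
cv2.imwrite("pics/s6.png",z[0])
E
```

```text
t 38.2 tcp [ 0.5698 -0.0836  0.1525] phi 81.53 tilt [ 0.12  -0.993  0.006] gap 55.7 F [ 1.5 -0.4 -0.6] q6 -1.67
slide to go [ 0.0739  0.0403 -0.2184]
down [ 0.1201 -0.0115 -0.9927]
```

View pics/s6.png

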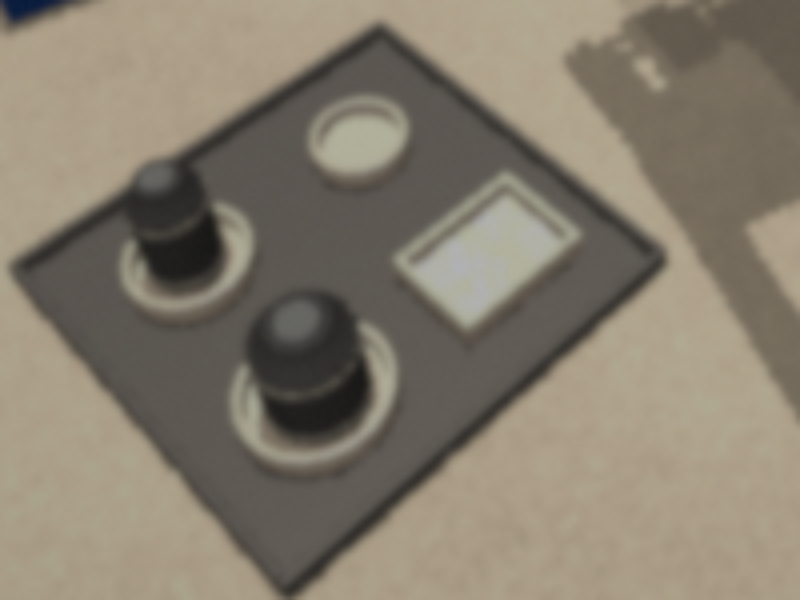

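Request:
{"api": "drive_tool", "payload": {
  "slide": [
    [-0.013, 0, -0.046],
    [-0.013, 0, -0.046],
    [-0.013, 0, -0.046],
    [-0.013, 0, -0.046],
    [-0.005, 0, -0.02],
    [0, 0, 0],
    [0.048, 0.004, 0],
    [0, 0, 0]
  ],
  "yaw": [0, 0, 0, 0, 0, 0, 0, 0]
}}

```text
t: 39.1
tcp_pos: [0.5292, -0.2854, 0.1502]
orientation: [-1.566, 0.024, -0.217]
contact_force: [-0.8, -0.1, 0.6]
finger_gap: 0.602
```

```bash

python3 st.py .615 -.311 .12
```

```text
t 39.1 tcp [ 0.5292 -0.2854  0.1502] phi 81.21 tilt [ 0.122 -0.993  0.008] gap 55.9 F [-0.8 -0.1  0.6] q6 -2.05
slide to go [ 0.0844  0.0407 -0.0124]
down [ 0.1217 -0.0105 -0.9925]
```

Request:
{"api": "drive_tool", "payload": {
  "slide": [
    [0.045, 0.004, -0.006],
    [0, 0, 0],
    [0.04, 0.004, -0.006],
    [0, 0, 0],
    [0, 0, 0],
    [0, 0, 0],
    [0, 0, 0],
    [0, 0, 0]
  ],
  "yaw": [0, 0, 0, 0, 0, 0, 0, 0]
}}

```text
t: 39.9
tcp_pos: [0.6078, -0.2935, 0.1397]
orientation: [-1.552, 0.036, -0.192]
contact_force: [0.4, -0.7, 0.5]
finger_gap: 0.6
```

```bash

python3 st.py .615 -.311 .017
```

```text
t 39.9 tcp [ 0.6078 -0.2935  0.1397] phi 81.73 tilt [ 0.098 -0.995  0.022] gap 55.8 F [ 0.4 -0.7  0.5] q6 -2.0
slide to go [-0.0024  0.1227 -0.0189]
down [ 0.0997  0.0072 -0.995 ]
```

Request:
{"api": "drive_tool", "payload": {
  "slide": [
    [-0.002, 0, -0.019],
    [-0.002, 0.03, 0],
    [-0.002, 0.04, 0],
    [-0.002, 0.03, 0],
    [0, 0, 0],
    [0, 0, 0],
    [0, 0, 0],
    [0, 0, 0]
  ],
  "yaw": [0, 0, 0, 0, 0, 0, 0, 0]
}}

```text
t: 40.7
tcp_pos: [0.61, -0.3223, 0.0511]
orientation: [-1.563, 0.025, -0.208]
contact_force: [0.3, -0.6, -0.8]
finger_gap: 0.6
```

```bash

python3 st.py .615 -.311 .017
```

```text
t 40.7 tcp [ 0.61   -0.3223  0.0511] phi 81.51 tilt [ 0.116 -0.993  0.011] gap 55.8 F [ 0.3 -0.6 -0.8] q6 -2.04
slide to go [-0.0007  0.0344  0.0115]
down [ 0.1161 -0.0064 -0.9932]
```

Request:
{"api": "drive_tool", "payload": {
  "slide": [
    [0, 0, 0.009],
    [0, 0.005, 0.002],
    [-0.001, 0.015, 0],
    [-0.001, 0.015, 0],
    [0, 0, 0],
    [0, 0, 0],
    [0, 0, 0],
    [0, 0, 0]
  ],
  "yaw": [0, 0, 0, 0, 0, 0, 0, 0]
}}

```text
t: 41.5
tcp_pos: [0.6158, -0.3108, 0.0161]
orientation: [-1.565, 0.022, -0.21]
contact_force: [-0.5, -1.1, -0.4]
finger_gap: 0.601
```

```bash

python3 st.py .615 -.311 .017
```

```text
t 41.5 tcp [ 0.6158 -0.3108  0.0161] phi 81.57 tilt [ 0.119 -0.993  0.009] gap 55.9 F [-0.5 -1.1 -0.4] q6 -2.02
slide to go [-0.0006 -0.001  -0.0003]
down [ 0.1194 -0.0084 -0.9928]
```

Request:
{"api": "drive_tool", "payload": {
  "slide": [
    [0, 0, 0],
    [0, 0, 0],
    [0, 0, 0],
    [0, 0, 0],
    [0, 0, 0],
    [0, 0, 0],
    [0, 0, 0],
    [0, 0, 0]
  ],
  "yaw": [0, 0, 0, 0, 0, 0, 0, 0],
  "jaw": 1,
  "newtons": 20
}}

```text
t: 42.3
tcp_pos: [0.6165, -0.3116, 0.0176]
orientation: [-1.566, 0.02, -0.212]
contact_force: [0.6, 0.3, -0.2]
finger_gap: 0.252
```

Request:
{"api": "drive_tool", "payload": {
  "slide": [
    [0, -0.02, 0],
    [0, -0.035, 0],
    [0, -0.035, 0],
    [0, -0.02, 0.02],
    [-0.006, 0, 0.045],
    [-0.006, 0, 0.045],
    [-0.006, 0, 0.045],
    [-0.006, 0, 0.045]
  ],
  "yaw": [0, 0, 0, 0, 0, 0, 0, 0]
}}

```text
t: 43.1
tcp_pos: [0.6077, -0.1092, 0.1294]
orientation: [-1.566, 0.028, -0.219]
contact_force: [1.2, 0.3, -0.5]
finger_gap: 0.253
```

```bash

python3 st.py .595 .1483 .1
```

```text
t 43.1 tcp [ 0.6077 -0.1092  0.1294] phi 81.0 tilt [ 0.121 -0.993  0.008] gap 23.6 F [ 1.2  0.3 -0.5] q6 -1.69
slide to go [-0.0563  0.0248  0.2521]
down [ 0.1212 -0.0108 -0.9926]
```

Request:
{"api": "drive_tool", "payload": {
  "slide": [
    [-0.01, 0, 0.046],
    [-0.01, 0, 0.046],
    [-0.01, 0, 0.046],
    [-0.01, 0, 0.046],
    [-0.009, 0, 0.035],
    [-0.002, 0, 0.012],
    [0, 0, 0],
    [0, 0, 0]
  ],
  "yaw": [0, 0, 0, 0, 0, 0, 0, 0]
}}

```text
t: 43.9
tcp_pos: [0.5911, 0.1414, 0.1256]
orientation: [-1.565, 0.021, -0.216]
contact_force: [-0.1, -1.6, -0.5]
finger_gap: 0.255
```

```bash

python3 st.py .595 .1475 .0266
```

```text
t 43.9 tcp [0.5911 0.1414 0.1256] phi 81.37 tilt [ 0.123 -0.992  0.009] gap 23.7 F [-0.1 -1.6 -0.5] q6 -1.24
slide to go [-0.0092  0.0987  0.0057]
down [ 0.123  -0.0092 -0.9924]
```

Request:
{"api": "drive_tool", "payload": {
  "slide": [
    [-0.006, 0.02, 0.006],
    [-0.003, 0.03, 0],
    [0, 0.025, 0],
    [0, 0.008, 0],
    [0, 0, 0],
    [0, 0, 0],
    [0, 0, 0],
    [0, 0, 0]
  ],
  "yaw": [0, 0, 0, 0, 0, 0, 0, 0]
}}

```text
t: 44.7
tcp_pos: [0.5991, 0.1375, 0.0452]
orientation: [-1.566, 0.024, -0.23]
contact_force: [1.2, 0.6, -1.2]
finger_gap: 0.256
```

```bash

python3 st.py .595 .1475 .0266
```

```text
t 44.7 tcp [0.5991 0.1375 0.0452] phi 80.73 tilt [ 0.13  -0.991  0.009] gap 23.9 F [ 1.2  0.6 -1.2] q6 -1.23
slide to go [-0.008   0.0178  0.009 ]
down [ 0.1301 -0.012  -0.9914]
```

Request:
{"api": "drive_tool", "payload": {
  "slide": [
    [-0.007, 0, 0.009],
    [0, 0, 0],
    [0, 0.005, 0],
    [0, 0.004, 0],
    [0, 0.003, 0],
    [0, 0.001, 0],
    [0, 0, 0],
    [0, 0, 0]
  ],
  "yaw": [0, 0, 0, 0, 0, 0, 0, 0]
}}

```text
t: 45.5
tcp_pos: [0.5962, 0.1492, 0.0324]
orientation: [-1.565, 0.021, -0.232]
contact_force: [-0.1, -0.2, -0.8]
finger_gap: 0.251
```

```bash

python3 st.py .595 .1475 .0266;python3 - <<'E'
from cell import cams
import cv2
a=[cams.grab_frame(n)["image"][:,:,::-1] for n in("side","top")]
z=[cv2.resize(a[0][215:365,75:275],None,fx=4,fy=4)]
cv2.imwrite("pics/s7.png",z[0])
E
```

```text
t 45.5 tcp [0.5962 0.1492 0.0324] phi 80.81 tilt [ 0.133 -0.991  0.01 ] gap 23.3 F [-0.1 -0.2 -0.8] q6 -1.21
slide to go [-0.0016  0.0056 -0.002 ]
down [ 0.1332 -0.0112 -0.991 ]
```

View pics/s7.png

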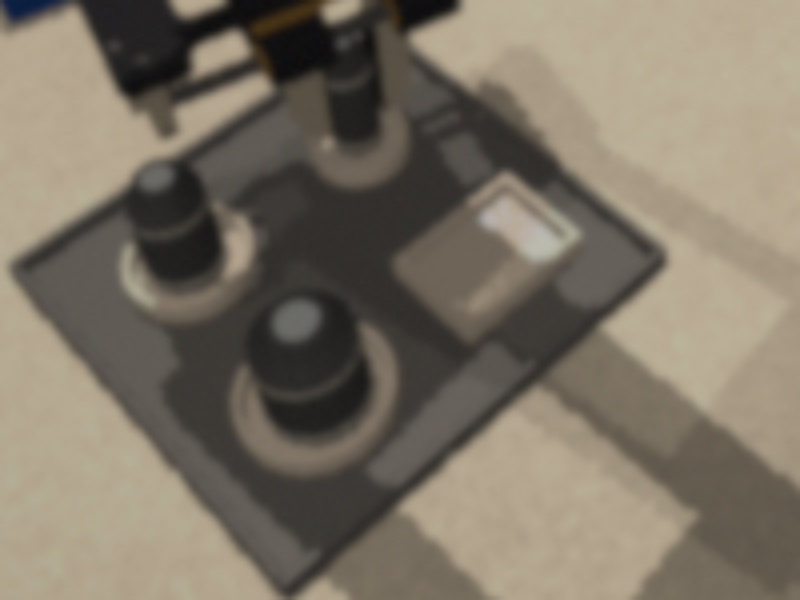

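Request:
{"api": "drive_tool", "payload": {
  "slide": [
    [-0.002, 0.002, -0.001],
    [0, 0.002, 0],
    [0, 0.002, 0],
    [0, 0.001, 0],
    [0, 0.001, 0],
    [0, 0.001, 0],
    [0, 0, 0],
    [0, 0, 0]
  ],
  "yaw": [0, 0, 0, 0, 0, 0, 0, 0]
}}

```text
t: 46.4
tcp_pos: [0.5973, 0.1487, 0.0268]
orientation: [-1.564, 0.018, -0.235]
contact_force: [-0.1, 0.6, -1.6]
finger_gap: 0.253
```

```bash

python3 st.py .595 .1475 .0266
```

```text
t 46.4 tcp [0.5973 0.1487 0.0268] phi 80.8 tilt [ 0.137 -0.99   0.012] gap 23.5 F [-0.1  0.6 -1.6] q6 -1.21
slide to go [-0.0021 -0.0001 -0.0015]
down [ 0.1373 -0.0107 -0.9905]
```

Request:
{"api": "drive_tool", "payload": {
  "slide": [
    [-0.002, 0.001, -0.001],
    [0, 0.001, 0],
    [0, 0.001, 0],
    [0, 0.001, 0],
    [0, 0, 0],
    [0, 0, 0],
    [0, 0, 0],
    [0, 0, 0]
  ],
  "yaw": [0, 0, 0, 0, 0, 0, 0, 0]
}}

```text
t: 47.2
tcp_pos: [0.5975, 0.1484, 0.0265]
orientation: [-1.563, 0.014, -0.238]
contact_force: [0.1, -0.6, 2.0]
finger_gap: 0.257
```

```bash

python3 st.py .595 .1475 .0266
```

```text
t 47.2 tcp [0.5975 0.1484 0.0265] phi 80.82 tilt [ 0.142 -0.99   0.013] gap 23.9 F [ 0.1 -0.6  2. ] q6 -1.21
slide to go [-0.0023 -0.0005 -0.0013]
down [ 0.1419 -0.0098 -0.9898]
```

Request:
{"api": "drive_tool", "payload": {
  "slide": [
    [0, 0, 0],
    [0, 0, 0],
    [0, 0, 0],
    [0, 0, 0],
    [0, 0, 0],
    [0, -0.02, 0],
    [0, -0.035, 0],
    [0, -0.035, 0]
  ],
  "yaw": [0, 0, 0, 0, 0, 0, 0, 0],
  "jaw": 0
}}

```text
t: 48.0
tcp_pos: [0.5789, 0.1479, 0.109]
orientation: [-1.567, 0.026, -0.227]
contact_force: [0.8, -0.5, 0.5]
finger_gap: 0.497
```

Request:
{"api": "drive_tool", "payload": {
  "slide": [
    [0, -0.03, -0.01],
    [0, 0, -0.045],
    [0, 0, -0.045],
    [0, 0, -0.045],
    [0, 0, -0.02],
    [0, 0, 0],
    [0.048, 0.004, 0],
    [0, 0, 0]
  ],
  "yaw": [0, 0, 0, 0, 0, 0, 0, 0]
}}

```text
t: 48.8
tcp_pos: [0.5956, -0.025, 0.1439]
orientation: [-1.564, 0.021, -0.228]
contact_force: [-0.2, -0.6, -0.1]
finger_gap: 0.497
```

```bash

python3 st.py .587 -.0774 .12;python3 - <<'E'
from cell import cams
import cv2
a=[cams.grab_frame(n)["image"][:,:,::-1] for n in("side","top")]
z=[cv2.resize(a[0][215:365,75:275],None,fx=4,fy=4)]
cv2.imwrite("pics/s8.png",z[0])
E
```

```text
t 48.8 tcp [ 0.5956 -0.025   0.1439] phi 80.91 tilt [ 0.131 -0.991  0.011] gap 46.2 F [-0.2 -0.6 -0.1] q6 -1.55
slide to go [-0.0032  0.0231 -0.0534]
down [ 0.1309 -0.0099 -0.9913]
```

View pics/s8.png

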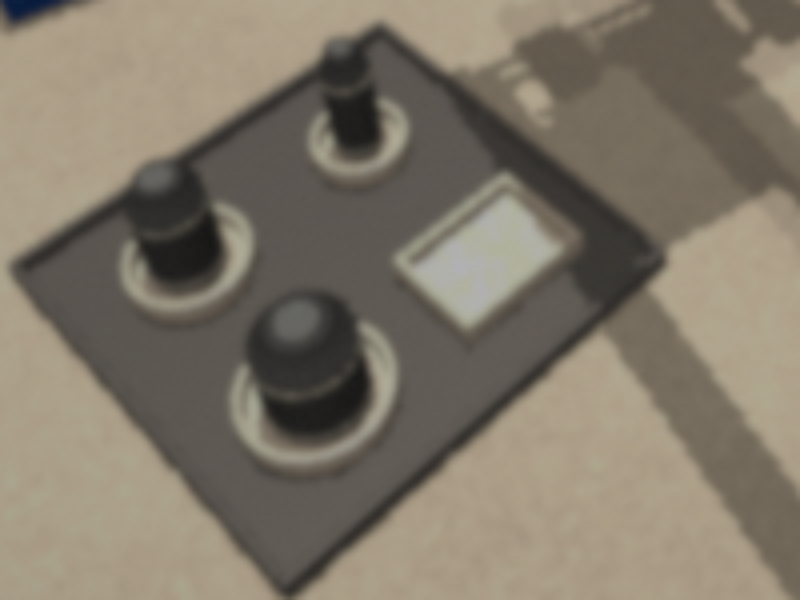

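Request:
{"api": "drive_tool", "payload": {
  "slide": [
    [0.048, 0.006, 0.003],
    [0, 0, 0],
    [0.048, 0.006, 0.003],
    [0, 0, 0],
    [0.048, 0.004, 0.003],
    [0, 0, 0],
    [0.048, 0.003, 0.003],
    [0, 0, 0]
  ],
  "yaw": [0, 0, 0, 0, 0, 0, 0, 0]
}}

```text
t: 49.7
tcp_pos: [0.7544, -0.0292, 0.1008]
orientation: [-1.562, 0.078, -0.159]
contact_force: [0.6, -0.3, 0.6]
finger_gap: 0.499
```

```bash

python3 st.py .45 -.0774 .14
```

```text
t 49.7 tcp [ 0.7544 -0.0292  0.1008] phi 81.36 tilt [ 0.051 -0.999  0.009] gap 46.4 F [ 0.6 -0.3  0.6] q6 -1.53
slide to go [-0.2913 -0.0549 -0.093 ]
down [ 0.0514  0.0017 -0.9987]
```

Request:
{"api": "drive_tool", "payload": {
  "slide": [
    [-0.046, -0.012, -0.012],
    [-0.046, -0.012, -0.012],
    [-0.046, -0.012, -0.012],
    [-0.046, -0.01, -0.012],
    [-0.046, -0.01, -0.01],
    [-0.046, 0, -0.006],
    [0, 0, 0],
    [0, 0, 0]
  ],
  "yaw": [0, 0, 0, 0, 0, 0, 0, 0]
}}

```text
t: 50.5
tcp_pos: [0.4608, -0.0469, 0.1489]
orientation: [-1.565, 0.056, -0.171]
contact_force: [0.4, -0.2, 0.4]
finger_gap: 0.5
```

```bash

python3 st.py .45 -.0774 .14
```

```text
t 50.5 tcp [ 0.4608 -0.0469  0.1489] phi 81.73 tilt [ 0.073 -0.997  0.008] gap 46.5 F [ 0.4 -0.2  0.4] q6 -1.65
slide to go [-0.0069  0.0082 -0.0318]
down [ 0.0731 -0.0028 -0.9973]
```

Request:
{"api": "drive_tool", "payload": {
  "slide": [
    [0.048, 0.001, 0.001],
    [0, 0, 0],
    [0.048, 0.001, 0.001],
    [0, 0, 0],
    [0.048, 0, 0.001],
    [0, 0, 0],
    [0.048, 0, 0.001],
    [0, 0, 0]
  ],
  "yaw": [0, 0, 0, 0, 0, 0, 0, 0]
}}

```text
t: 51.3
tcp_pos: [0.6366, -0.0632, 0.1371]
orientation: [-1.56, 0.082, -0.138]
contact_force: [-0.2, -0.5, 0.6]
finger_gap: 0.505
```

```bash

python3 st.py .587 -.0774 .14
```

```text
t 51.3 tcp [ 0.6366 -0.0632  0.1371] phi 81.97 tilt [ 0.035 -0.999  0.01 ] gap 47.0 F [-0.2 -0.5  0.6] q6 -1.62
slide to go [-0.047  -0.0048 -0.0209]
down [ 0.0361  0.0052 -0.9993]
```

Request:
{"api": "drive_tool", "payload": {
  "slide": [
    [0.048, -0.001, 0.001],
    [0, 0, 0],
    [0.048, -0.001, 0.001],
    [0, 0, 0],
    [0.048, -0.001, 0.001],
    [0, 0, 0],
    [0.02, -0.005, 0],
    [0, 0, 0]
  ],
  "yaw": [0, 0, 0, 0, 0, 0, 0, 0]
}}

```text
t: 52.1
tcp_pos: [0.776, -0.0761, 0.112]
orientation: [-1.554, 0.127, -0.089]
contact_force: [0.4, 0.5, 0.2]
finger_gap: 0.502
```

Request:
{"api": "drive_tool", "payload": {
  "slide": [
    [0, 0, 0],
    [0, 0, 0],
    [0, 0, 0],
    [0, 0, 0],
    [0, 0, 0],
    [0, 0, 0],
    [0, 0, 0],
    [0, 0, 0]
  ],
  "yaw": [0, 8.5, 8.5, 8.5, 8.5, 8.5, 8.5, 8.5]
}}

```text
t: 52.9
tcp_pos: [0.7845, -0.0764, 0.1464]
orientation: [-1.346, 0.91, -0.933]
contact_force: [0.2, 0.4, 0.6]
finger_gap: 0.499
```

```bash

python3 st.py .587 -.0774 .14
```

```text
t 52.9 tcp [ 0.7845 -0.0764  0.1464] phi 21.84 tilt [ 0.001 -1.     0.024] gap 46.4 F [0.2 0.4 0.6] q6 -0.55
slide to go [-0.0726  0.002  -0.1838]
down [ 0.0221  0.0082 -0.9997]
```

Request:
{"api": "drive_tool", "payload": {
  "slide": [
    [-0.0175, 0, -0.044],
    [-0.0175, 0, -0.044],
    [-0.0175, 0, -0.044],
    [-0.015, 0, -0.04],
    [0, 0, 0],
    [0, 0, 0],
    [0, 0, 0],
    [0, 0, 0]
  ],
  "yaw": [0, 0, 0, 0, 0, 0, 8.5, 8.5]
}}

```text
t: 53.7
tcp_pos: [0.5995, -0.077, 0.1581]
orientation: [-1.202, 1.113, -1.183]
contact_force: [-1.0, 0.2, 1.0]
finger_gap: 0.503
```

```bash

python3 st.py .587 -.0774 .14
```

```text
t 53.7 tcp [ 0.5995 -0.077   0.1581] phi 4.2 tilt [ 0.003 -0.998  0.057] gap 46.8 F [-1.   0.2  1. ] q6 -0.3
slide to go [-0.0006  0.0173 -0.0135]
down [ 5.730e-02  7.000e-04 -9.984e-01]
```

Request:
{"api": "drive_tool", "payload": {
  "slide": [
    [0, 0, 0],
    [0, 0, 0],
    [0, 0, 0],
    [0.0187, 0, -0.043],
    [0.0187, 0, -0.043],
    [0.0187, 0, -0.043],
    [0.0187, 0, -0.043],
    [0, 0, 0]
  ],
  "yaw": [8.5, 8.5, 8.5, 0, 0, 0, 0, 0]
}}

```text
t: 54.5
tcp_pos: [0.4252, -0.0847, 0.16]
orientation: [-0.929, 1.414, -1.517]
contact_force: [1.4, 0.1, 0.3]
finger_gap: 0.499
```

```bash

python3 st.py .587 -.0774 .14
```

```text
t 54.5 tcp [ 0.4252 -0.0847  0.16  ] phi -21.89 tilt [-0.027 -0.996  0.088] gap 46.4 F [1.4 0.1 0.3] q6 0.04
slide to go [-0.0661  0.0347  0.1451]
down [ 0.0915 -0.0079 -0.9958]
```

Request:
{"api": "drive_tool", "payload": {
  "slide": [
    [-0.017, 0, 0.046],
    [0, 0, 0],
    [-0.017, 0, 0.046],
    [0, 0, 0],
    [-0.017, 0, 0.046],
    [0, 0, 0],
    [-0.017, 0, 0.046],
    [0, 0, 0]
  ],
  "yaw": [0, 0, 0, 0, 0, 0, 0, 0]
}}

```text
t: 55.3
tcp_pos: [0.6118, -0.0874, 0.1666]
orientation: [-0.941, 1.428, -1.509]
contact_force: [0.4, -0.3, 0.5]
finger_gap: 0.5
```

```bash

python3 st.py .587 -.0774 .14
```

```text
t 55.3 tcp [ 0.6118 -0.0874  0.1666] phi -21.86 tilt [-0.024 -0.997  0.071] gap 46.5 F [ 0.4 -0.3  0.5] q6 0.15
slide to go [ 0.0005  0.0246 -0.0286]
down [ 0.0751 -0.004  -0.9972]
```

Request:
{"api": "drive_tool", "payload": {
  "slide": [
    [-0.017, 0.01, 0.044],
    [0, 0, 0],
    [-0.017, 0.01, 0.044],
    [0, 0, 0],
    [-0.017, 0.01, 0.044],
    [0, 0, 0],
    [-0.017, 0.01, 0.044],
    [0, 0, 0]
  ],
  "yaw": [0, 0, 0, 0, 0, 0, 0, 0]
}}

```text
t: 56.1
tcp_pos: [0.7801, -0.0853, 0.1029]
orientation: [-0.987, 1.475, -1.481]
contact_force: [-1.0, 0.4, -2.2]
finger_gap: 0.499
```

```bash

python3 st.py .587 -.0774 .14
```

```text
t 56.1 tcp [ 0.7801 -0.0853  0.1029] phi -21.71 tilt [-0.013 -1.     0.013] gap 46.4 F [-1.   0.4 -2.2] q6 0.2
slide to go [ 0.0636 -0.0403 -0.1819]
down [ 0.0168  0.007  -0.9998]
```

Request:
{"api": "drive_tool", "payload": {
  "slide": [
    [-0.015, 0.015, 0.04],
    [0, 0, 0],
    [0.017, -0.012, -0.044],
    [0.018, -0.014, -0.044],
    [0.018, -0.014, -0.044],
    [0.018, -0.01, -0.044],
    [0.012, 0, -0.03],
    [0, 0, 0]
  ],
  "yaw": [0, 0, 0, 0, 0, 0, 0, 0]
}}

```text
t: 56.9
tcp_pos: [0.5919, -0.0888, 0.1416]
orientation: [-0.984, 1.466, -1.486]
contact_force: [0.7, -0.0, -0.8]
finger_gap: 0.499
```

```bash

python3 st.py .587 -.0774 .1
```

```text
t 56.9 tcp [ 0.5919 -0.0888  0.1416] phi -21.59 tilt [-0.011 -1.     0.022] gap 46.4 F [ 0.7 -0.  -0.8] q6 0.14
slide to go [-0.0083  0.0415 -0.0096]
down [ 0.0242  0.0027 -0.9997]
```

Request:
{"api": "drive_tool", "payload": {
  "slide": [
    [-0.008, 0, -0.009],
    [0, 0.03, 0],
    [0, 0.04, 0],
    [0, 0.02, 0],
    [0, 0, 0],
    [0, 0, 0],
    [0, 0, 0],
    [0, 0, 0]
  ],
  "yaw": [2.2, 0, 0, 0, 0, 0, 0, 0],
  "jaw": -0.4
}}

```text
t: 57.7
tcp_pos: [0.6105, -0.0834, 0.0934]
orientation: [-0.904, 1.432, -1.547]
contact_force: [-0.6, 0.8, 0.7]
finger_gap: 0.696
```

```bash

python3 st.py .587 -.0774 .015
```

```text
t 57.7 tcp [ 0.6105 -0.0834  0.0934] phi -23.94 tilt [-0.026 -0.995  0.094] gap 64.8 F [-0.6  0.8  0.7] q6 0.19
slide to go [ 0.0061  0.0757 -0.0311]
down [ 0.0967 -0.0138 -0.9952]
```

Request:
{"api": "drive_tool", "payload": {
  "slide": [
    [0.016, -0.024, -0.04],
    [0.016, -0.024, -0.04],
    [0.016, -0.024, -0.04],
    [0.016, -0.024, -0.04],
    [0, 0, 0],
    [0, 0, 0],
    [0, 0, 0],
    [0, 0, 0]
  ],
  "yaw": [0, 0, 0, 0, 0, 0, 0, 0]
}}

```text
t: 58.5
tcp_pos: [0.4288, -0.0768, 0.1781]
orientation: [-0.9, 1.425, -1.551]
contact_force: [-0.3, 1.2, -0.4]
finger_gap: 0.699
```

```bash

python3 st.py .587 -.0774 .075
```

```text
t 58.5 tcp [ 0.4288 -0.0768  0.1781] phi -23.93 tilt [-0.026 -0.994  0.101] gap 65.0 F [-0.3  1.2 -0.4] q6 0.11
slide to go [-0.0605  0.119   0.1336]
down [ 0.1035 -0.0168 -0.9945]
```

Request:
{"api": "drive_tool", "payload": {
  "slide": [
    [-0.016, 0.02, 0.038],
    [0, 0, 0],
    [-0.016, 0.02, 0.038],
    [0, 0, 0],
    [-0.016, 0.02, 0.038],
    [0, 0, 0],
    [0, 0, 0],
    [0, 0, 0]
  ],
  "yaw": [0, 0, 0, 0, 0, 0, 0, 0]
}}

```text
t: 59.3
tcp_pos: [0.5534, -0.0766, 0.1042]
orientation: [-0.935, 1.462, -1.529]
contact_force: [-0.9, 0.8, 0.5]
finger_gap: 0.697
```

```bash

python3 st.py .587 -.0774 .075
```

```text
t 59.3 tcp [ 0.5534 -0.0766  0.1042] phi -23.76 tilt [-0.019 -0.998  0.057] gap 64.8 F [-0.9  0.8  0.5] q6 0.18
slide to go [-0.0122  0.0311  0.0294]
down [ 0.0593 -0.0058 -0.9982]
```

Request:
{"api": "drive_tool", "payload": {
  "slide": [
    [0.016, -0.025, -0.038],
    [0.016, -0.025, -0.038],
    [0.016, -0.025, -0.038],
    [0, 0, 0],
    [0, 0, 0],
    [-0.016, 0.02, 0.038],
    [0, 0, 0],
    [0, 0, 0]
  ],
  "yaw": [0, 0, 0, 0, 0, 0, 0, 0]
}}

```text
t: 60.1
tcp_pos: [0.4673, -0.0761, 0.1638]
orientation: [-0.922, 1.446, -1.539]
contact_force: [-0.1, 0.2, 0.2]
finger_gap: 0.699
```

Request:
{"api": "drive_tool", "payload": {
  "slide": [
    [-0.016, 0.02, 0.038],
    [0, 0, 0],
    [-0.016, 0.02, 0.038],
    [0, 0, 0],
    [-0.016, 0.01, 0.038],
    [0, 0, 0],
    [0, 0, 0],
    [0, 0, 0]
  ],
  "yaw": [0, 0, 0, 0, 0, 0, 0, 0]
}}

```text
t: 60.9
tcp_pos: [0.5884, -0.0767, 0.1108]
orientation: [-0.94, 1.465, -1.528]
contact_force: [-0.3, -0.7, 0.6]
finger_gap: 0.703
```

```bash

python3 st.py .587 -.0774 .075
```

```text
t 60.9 tcp [ 0.5884 -0.0767  0.1108] phi -23.74 tilt [-0.015 -0.999  0.052] gap 65.4 F [-0.3 -0.7  0.6] q6 0.19
slide to go [ 0.0018  0.0356 -0.0029]
down [ 0.0541 -0.0073 -0.9985]
```

Request:
{"api": "drive_tool", "payload": {
  "slide": [
    [0.017, -0.022, -0.04],
    [0.017, -0.022, -0.04],
    [0.017, -0.022, -0.04],
    [0.017, -0.022, -0.04],
    [0, 0, 0],
    [0, 0, 0],
    [-0.016, 0.024, 0.038],
    [0, 0, 0]
  ],
  "yaw": [0, 0, 0, 0, 0, 0, 0, 0]
}}

```text
t: 61.7
tcp_pos: [0.4509, -0.0765, 0.1808]
orientation: [-0.92, 1.439, -1.545]
contact_force: [-1.6, 0.8, -1.0]
finger_gap: 0.703
```

Request:
{"api": "drive_tool", "payload": {
  "slide": [
    [-0.016, 0.024, 0.038],
    [0, 0, 0],
    [-0.016, 0.024, 0.038],
    [0, 0, 0],
    [-0.016, 0.02, 0.038],
    [0, 0, 0],
    [0, 0, 0],
    [0, 0, 0]
  ],
  "yaw": [0, 0, 0, 0, 0, 0, 0, 0]
}}

```text
t: 62.5
tcp_pos: [0.5762, -0.0775, 0.1099]
orientation: [-0.94, 1.458, -1.533]
contact_force: [0.2, -0.8, -0.2]
finger_gap: 0.703
```

```bash

python3 st.py .587 -.0774 .075
```

```text
t 62.5 tcp [ 0.5762 -0.0775  0.1099] phi -23.68 tilt [-0.012 -0.998  0.058] gap 65.3 F [ 0.2 -0.8 -0.2] q6 0.19
slide to go [-0.0039  0.0354  0.0078]
down [ 0.0584 -0.0121 -0.9982]
```

Request:
{"api": "drive_tool", "payload": {
  "slide": [
    [-0.003, 0.008, 0.006],
    [0, 0.012, 0],
    [0, 0.012, 0],
    [0, 0.012, 0],
    [0, 0.012, 0],
    [0, 0.01, 0],
    [0, 0.006, 0],
    [0, 0.003, 0]
  ],
  "yaw": [0, 0, 0, 0, 0, 0, 0, 0]
}}

```text
t: 63.3
tcp_pos: [0.5919, -0.0794, 0.0395]
orientation: [-0.927, 1.444, -1.541]
contact_force: [-1.2, -0.5, -0.4]
finger_gap: 0.7
```

```bash

python3 st.py .588 -.0774 .015
```

```text
t 63.3 tcp [ 0.5919 -0.0794  0.0395] phi -23.72 tilt [-0.016 -0.997  0.075] gap 65.1 F [-1.2 -0.5 -0.4] q6 0.19
slide to go [ 0.0001  0.0241 -0.0062]
down [ 0.0751 -0.0159 -0.9971]
```

Request:
{"api": "drive_tool", "payload": {
  "slide": [
    [0, 0.004, -0.003],
    [0, 0.007, -0.002],
    [0, 0.007, -0.001],
    [0, 0.005, -0.001],
    [0, 0, 0],
    [0, 0, 0],
    [0, 0, 0],
    [0, 0, 0]
  ],
  "yaw": [0, 0, 0, 0, 0, 0, 0, 0]
}}

```text
t: 64.1
tcp_pos: [0.5871, -0.0768, 0.0141]
orientation: [-0.927, 1.444, -1.541]
contact_force: [-0.2, 0.1, -0.1]
finger_gap: 0.704
```

```bash

python3 st.py .588 -.0774 .015;python3 - <<'E'
from cell import cams
import cv2
a=[cams.grab_frame(n)["image"][:,:,::-1] for n in("side","top")]
z=[cv2.resize(a[0][140:240,190:323],None,fx=6,fy=6)]
cv2.imwrite("pics/s9.png",z[0])
E
```

```text
t 64.1 tcp [ 0.5871 -0.0768  0.0141] phi -23.71 tilt [-0.016 -0.997  0.075] gap 65.4 F [-0.2  0.1 -0.1] q6 0.2
slide to go [ 0.0002 -0.0008  0.0012]
down [ 0.0752 -0.016  -0.997 ]
```

View pics/s9.png

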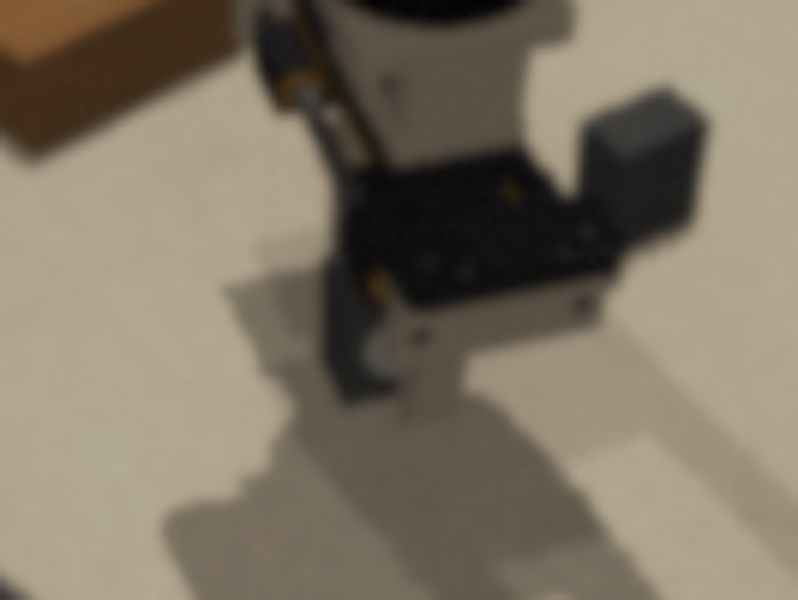

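Request:
{"api": "drive_tool", "payload": {
  "slide": [
    [0, 0, 0],
    [0, 0, 0],
    [0, 0, 0],
    [0, 0, 0],
    [0, 0, 0],
    [0, 0, 0],
    [0, 0, 0],
    [0, 0, 0]
  ],
  "yaw": [0, 0, 0, 0, 0, 0, 0, 0],
  "jaw": 1,
  "newtons": 25
}}

```text
t: 65.0
tcp_pos: [0.5875, -0.0769, 0.0147]
orientation: [-0.926, 1.443, -1.542]
contact_force: [1.1, 0.1, 0.4]
finger_gap: 0.301
```

```bash

python3 st.py .5018 .1409 .12
```

```text
t 65.0 tcp [ 0.5875 -0.0769  0.0147] phi -23.72 tilt [-0.016 -0.997  0.076] gap 28.0 F [1.1 0.1 0.4] q6 0.2
slide to go [-0.1668 -0.115  -0.1576]
down [ 0.0763 -0.0162 -0.997 ]
```

Request:
{"api": "drive_tool", "payload": {
  "slide": [
    [0, -0.015, 0],
    [0, -0.03, 0],
    [0, -0.035, 0],
    [0, -0.02, 0],
    [0, 0, 0],
    [0, 0, 0],
    [0, 0, 0],
    [0, 0, 0]
  ],
  "yaw": [0, 0, 0, 0, 0, -7, -7, -7]
}}

```text
t: 65.8
tcp_pos: [0.5776, -0.0748, 0.1197]
orientation: [-1.147, 1.174, -1.281]
contact_force: [-0.7, 0.1, -1.4]
finger_gap: 0.297
```

```bash

python3 st.py .5018 .1409 .12;python3 - <<'E'
from cell import cams
import cv2
a=[cams.grab_frame(n)["image"][:,:,::-1] for n in("side","top")]
z=[cv2.resize(a[0][110:240,190:363],None,fx=4.5,fy=4.5)]
cv2.imwrite("pics/s10.png",z[0])
E
```

```text
t 65.8 tcp [ 0.5776 -0.0748  0.1197] phi -2.06 tilt [ 0.013 -0.997  0.074] gap 27.6 F [-0.7  0.1 -1.4] q6 -0.18
slide to go [-0.2127 -0.0092 -0.0833]
down [ 0.0739 -0.0157 -0.9971]
```

View pics/s10.png

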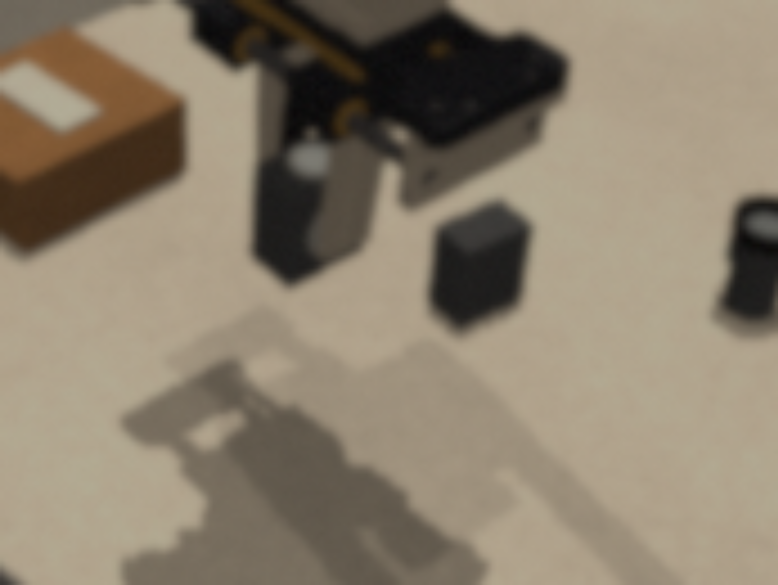

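Request:
{"api": "drive_tool", "payload": {
  "slide": [
    [-0.02, 0, -0.005],
    [-0.042, 0, -0.011],
    [-0.044, 0, -0.012],
    [-0.044, 0, -0.012],
    [-0.035, 0, -0.009],
    [-0.015, 0, -0.005],
    [0, 0, 0],
    [0, 0, 0]
  ],
  "yaw": [-6, 0, 0, 0, 0, 0, 0, 0]
}}

```text
t: 66.7
tcp_pos: [0.5091, 0.1277, 0.1063]
orientation: [-1.188, 1.126, -1.228]
contact_force: [-0.4, -0.5, -2.0]
finger_gap: 0.301
```

```bash

python3 st.py .5018 .1409 .024
```

```text
t 66.7 tcp [0.5091 0.1277 0.1063] phi 2.03 tilt [ 0.019 -0.998  0.067] gap 28.0 F [-0.4 -0.5 -2. ] q6 0.14
slide to go [-0.015   0.0814 -0.0124]
down [ 0.0677 -0.0164 -0.9976]
```

Request:
{"api": "drive_tool", "payload": {
  "slide": [
    [-0.014, 0, -0.01],
    [0, 0, 0],
    [0, 0.012, 0],
    [0, 0.016, 0],
    [0, 0.014, 0],
    [0, 0.008, 0],
    [0, 0.004, 0],
    [0, 0, 0]
  ],
  "yaw": [-2.4, 0, 0, 0, 0, 0, 0, 0]
}}

```text
t: 67.5
tcp_pos: [0.5055, 0.1328, 0.0465]
orientation: [-1.202, 1.106, -1.212]
contact_force: [0.3, -0.4, -0.6]
finger_gap: 0.297
```

```bash

python3 st.py .5013 .141 .024;python3 - <<'E'
from cell import cams
import cv2
a=[cams.grab_frame(n)["image"][:,:,::-1] for n in("side","top")]
z=[cv2.resize(a[0][215:345,105:278],None,fx=4.5,fy=4.5)]
cv2.imwrite("pics/s11.png",z[0])
E
```

```text
t 67.5 tcp [0.5055 0.1328 0.0465] phi 3.44 tilt [ 0.023 -0.998  0.067] gap 27.6 F [ 0.3 -0.4 -0.6] q6 0.14
slide to go [-0.0089  0.022  -0.0052]
down [ 0.0679 -0.0193 -0.9975]
```

View pics/s11.png

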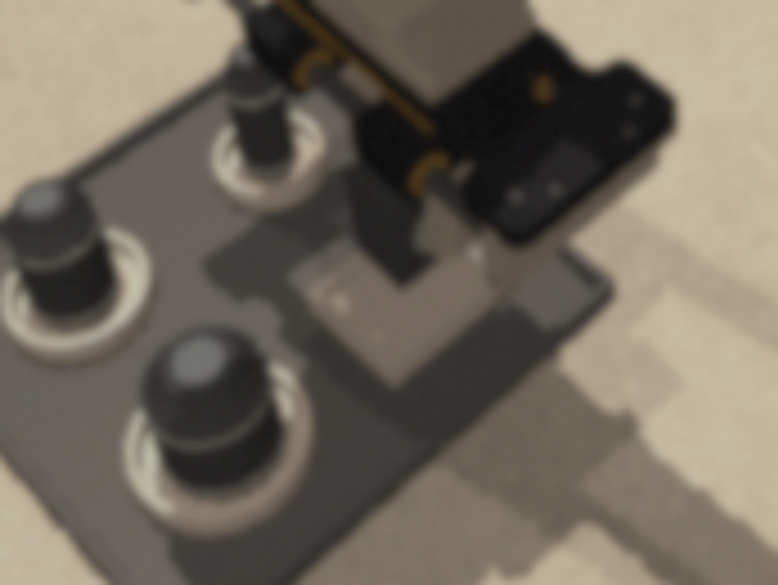

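Request:
{"api": "drive_tool", "payload": {
  "slide": [
    [-0.009, 0, -0.005],
    [0, 0, 0],
    [0, 0.004, -0.001],
    [0, 0.005, 0],
    [0, 0.004, 0],
    [0, 0.002, 0],
    [0, 0, 0],
    [0, 0, 0]
  ],
  "yaw": [-1, 0, 0, 0, 0, 0, 0, 0]
}}

```text
t: 68.4
tcp_pos: [0.5015, 0.143, 0.0326]
orientation: [-1.208, 1.088, -1.199]
contact_force: [0.0, -0.3, -2.4]
finger_gap: 0.303
```

```bash

python3 st.py .5013 .141 .024
```

```text
t 68.4 tcp [0.5015 0.143  0.0326] phi 4.6 tilt [ 0.024 -0.997  0.071] gap 28.2 F [ 0.  -0.3 -2.4] q6 0.14
slide to go [ 0.0018  0.0086 -0.001 ]
down [ 0.0729 -0.0181 -0.9972]
```

Well aligned (φ 4.6°). Creep down.

Request:
{"api": "drive_tool", "payload": {
  "slide": [
    [0.0015, 0.002, -0.001],
    [0, 0.002, 0],
    [0, 0.002, 0],
    [0, 0.001, 0],
    [0, 0.001, 0],
    [0, 0.001, 0],
    [0, 0, 0],
    [0, 0, 0]
  ],
  "yaw": [0, 0, 0, 0, 0, 0, 0, 0]
}}

```text
t: 69.2
tcp_pos: [0.5021, 0.1412, 0.0246]
orientation: [-1.207, 1.087, -1.2]
contact_force: [0.2, -0.5, -2.0]
finger_gap: 0.304
```

```bash

python3 st.py .5013 .141 .024
```

```text
t 69.2 tcp [0.5021 0.1412 0.0246] phi 4.59 tilt [ 0.024 -0.997  0.072] gap 28.2 F [ 0.2 -0.5 -2. ] q6 0.14
slide to go [ 0.0001  0.0005 -0.0008]
down [ 0.074  -0.018  -0.9971]
```

Request:
{"api": "drive_tool", "payload": {
  "slide": [
    [0, 0.001, -0.001],
    [0, 0.001, 0],
    [0, 0.001, 0],
    [0, 0, 0],
    [0, 0, 0],
    [0, 0, 0],
    [0, 0, 0],
    [0, 0, 0]
  ],
  "yaw": [0, 0, 0, 0, 0, 0, 0, 0]
}}

```text
t: 70.0
tcp_pos: [0.5028, 0.1413, 0.0243]
orientation: [-1.205, 1.085, -1.201]
contact_force: [-0.7, 0.0, 1.3]
finger_gap: 0.301
```

```bash

python3 st.py .5013 .141 .024
```

```text
t 70.0 tcp [0.5028 0.1413 0.0243] phi 4.6 tilt [ 0.024 -0.997  0.075] gap 28.0 F [-0.7  0.   1.3] q6 0.14
slide to go [ 0.0002  0.0002 -0.0015]
down [ 0.0768 -0.0176 -0.9969]
```

Request:
{"api": "drive_tool", "payload": {
  "slide": [
    [0, 0, 0],
    [0, 0, 0],
    [0, 0, 0],
    [0, 0, 0],
    [0, 0, 0],
    [0, -0.015, 0],
    [0, -0.03, 0],
    [0, -0.03, 0]
  ],
  "yaw": [0, 0, 0, 0, 0, 0, 0, 0],
  "jaw": -0.05
}}

```text
t: 70.8
tcp_pos: [0.4924, 0.1416, 0.0948]
orientation: [-1.214, 1.093, -1.197]
contact_force: [0.9, 0.5, -0.2]
finger_gap: 0.526
```

Request:
{"api": "drive_tool", "payload": {
  "slide": [
    [0, -0.03, 0],
    [0, -0.02, 0.0],
    [0.045, 0, 0],
    [0.045, 0, 0],
    [0.045, 0, 0],
    [0.04, 0, 0],
    [0, 0, 0],
    [0, 0, 0]
  ],
  "yaw": [0, 0, 0, 0, 0, 0, 0, 0]
}}

```text
t: 71.6
tcp_pos: [0.5067, -0.0357, 0.1586]
orientation: [-1.206, 1.081, -1.199]
contact_force: [0.5, 0.9, 0.4]
finger_gap: 0.527
```

```bash

python3 st.py ;python3 - <<'E'
from cell import cams
import cv2
a=[cams.grab_frame(n)["image"][:,:,::-1] for n in("side","top")]
cv2.imwrite("pics/s12.png",cv2.resize(a[0][215:365,75:275],None,fx=4,fy=4))
cv2.imwrite("pics/t12.png",cv2.resize(a[1][140:260,100:400],None,fx=2.6,fy=2.6))
E
```

```text
t 71.6 tcp [ 0.5067 -0.0357  0.1586] phi 4.85 tilt [ 0.025 -0.997  0.077] gap 49.0 F [0.5 0.9 0.4] q6 -0.25
down [ 0.0784 -0.0186 -0.9968]
```

View pics/s12.png

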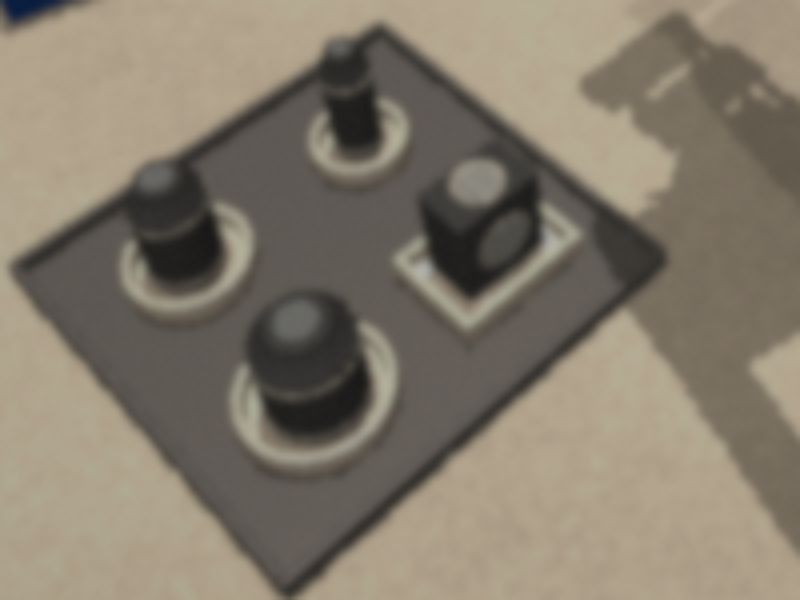

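View pics/t12.png

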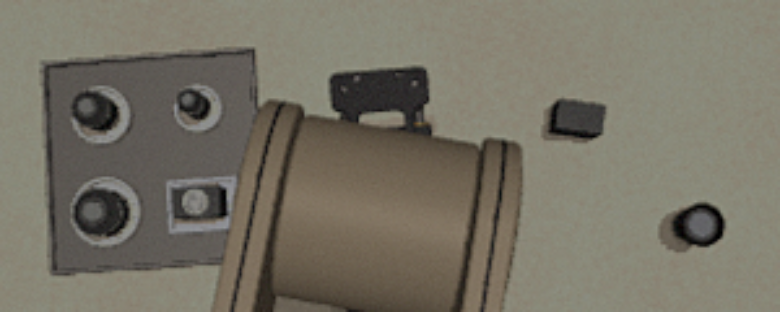

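All four stand upright in their pockets, well inside the rims. The block (at about 322,186) and the eyepiece (369,226) have not moved, and the arm is clear. Handing in.

```bash
python3 -c "
from cell import workorder
print(workorder.hand_in())"
```

```text
the job is handed in; nothing more can be done
None
```

I put all four pieces away in the order listed: wide, middle and narrow objectives into their cups, then the filter cube into the rectangular pocket. I handed the job in at about 72 s. Each piece was lowered until it just touched the floor (a force change of 1–4 N) before I released it.

The last side and top pictures show all four upright inside their rims. The block and eyepiece are where they started, and the gripper is clear.

Four things did not go cleanly:
- **Tool tilt:** the tool slowly leaned outward by up to 8° over the run, and I could only partly undo it. It was about 4° when I gripped and set down the cube, which still stood square afterwards.
- **Joint 2:** while I was correcting that lean, joint 2 read -0.8909 against its stated limit of -0.89. The limit is given rounded, so I can't rule out that this counts as passing its range.
- **Contact readings:** the middle objective's was the weakest, about 1 N, so I relied on the height matching as well.
- **Calibration:** the two cameras agreed on positions to within about 2 mm.

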